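# Centre-punch the drilling mark in a gear housing

## Task

Lift the loose cover off the gear housing's two pins and lay it flat, rib up, wholly on the rubber mat. Then take the automatic centre punch (brass barrel, black cap) from the wooden block, hold it upright and press its point straight down on the middle of the scribed cross on the blued floor inside the housing until the punch is pressed fully home, making no punch mark anywhere else. Stand the punch back fully in the hole it came from; do not drop anything, and leave the two other tools, the spray can and the tin where they are.

Things in the scene. Friction and masses are not known exactly. Their poses are not given: they have to be found in the camera images.
- housing: Fixed dark iron casting, an open round pot: outside diameter 140, inside 112, rim 62 high, floor 25 high; hub diameter 30 to 56 high in its middle. Lugs 30 wide along its y reach 97 from the centre, rim high, each with a pin (diameter 7, 14 tall above the rim) at y = +82, -82. Two feet along x reach 93, 19 high. Origin: centre of its underside on the bench, z up.
- cross (a point): Scribed drilling mark: bright cross of two 22 lines with a small ring on the blued floor inside the housing, 36 from the housing's axis in any direction, hidden under the cover until that is lifted. The point is the middle of the cross, at floor height (25 above the bench).
- cover_rib (a point): Loose aluminium cover, 0.3 kg: disc diameter 140, 6 thick; two 30 wide lugs along its y out to 97 from the centre, each with an 11 hole (at 82) over a housing pin: it must rise 14 straight up to come free. Starts seated, axes as the housing's. Lifting rib on top: 18 wide (x), 62 long (y), 29 tall above the plate. The point is in the rib, 27 above the cover's underside, 8 below the rib's top.
- cover_lug_a (a point): Middle of the underside of the cover's lug at its +y end (82 from the cover's centre).
- cover_lug_b (a point): Middle of the underside of the cover's lug at its -y end.
- mat: Fixed black rubber mat, 260 along its x, 200 along its y, 4 thick; origin: centre of its underside, on the bench.
- block: Fixed wooden tool block, 170 along its x, 52 along its y, 50 high; three through holes of diameter 11 at x = -50, 0 and +50 on its middle line; each holds one upright tool, in any order. Origin: centre of its underside.
- punch_mid (a point): Automatic centre punch, 130 long, 0.13 kg, stands point down: nose diameter 7, 40 long, tapered point (hangs in the hole clear of the bench); brass barrel diameter 17, 72 long, its shoulder resting on the block's top; black cap diameter 19, 18 long (top 140 above the bench). The point is on the axis in the barrel, 45 above the shoulder, 85 above the tip; z up along the punch.
- punch_tip (a point): Tip of the punch's nose, 85 below punch_mid (less when the nose is pressed in).
- punch_nose (a joint): How far the spring nose is pressed into the barrel: 0 out, 0.010 m fully home. The spring needs 6 N to start and 16 N at full travel, and pushes the nose out again. The punch counts as fired beyond 0.008 m.
- scriber_mid (a point): Bystander in the block: scriber with a yellow handle, largest diameter 18, top 130 above the bench; point on its axis 45 above the block's top.
- drift_mid (a point): Bystander in the block: plain dark steel pin drift, diameter 16, top 124 above the bench; point on its axis 45 above the block's top.
- can_mid (a point): Bystander close beyond the housing: blue spray can with white cap, diameter 52, 175 tall; point on its axis 85 above the bench.
- tin_mid (a point): Bystander close on the robot's side of the housing: low tin with red lid, diameter 61, 62 tall; point on its axis 31 above the bench.
Mind the look-alikes: they are no part of the job. There is more than one size of the housing; the one meant has the size given above.

How it is judged:
On the way, in this order (a step that is already met when the one before it is completed fails the run):
1. the cover lies flat, rib up, wholly on the mat, let go (x of cover_lug_a in the frame of mat between -0.115 and 0.115 m and y of cover_lug_a in the frame of mat between -0.085 and 0.085 m and x of cover_lug_b in the frame of mat between -0.115 and 0.115 m and y of cover_lug_b in the frame of mat between -0.085 and 0.085 m and x of cover_rib in the frame of mat between -0.06 and 0.06 m and y of cover_rib in the frame of mat between -0.03 and 0.03 m and angle between cover_rib's own z axis and vertical below 0.06 rad and z of cover_rib in the frame of mat between 0.028 and 0.034 m and contact force between the fingers and cover below 0.1 N), for 0.2 s.
2. the punch is fired (nose pressed in more than 8 mm), upright within 0.17 rad, with its tip on the housing floor within 4 mm of the middle of the cross (value of joint punch_nose above 0.008 m and horizontal distance between punch_tip and cross below 0.004 m and z of punch_tip in the frame of housing below 0.028 m and angle between punch_mid's own z axis and vertical below 0.17 rad), for 0.04 s.
At the end, for the whole second after the job is handed in: The cover lies still and flat (0.06 rad), rib up, on the mat: lug middles 15 mm or more inside the mat's edges, no part over an edge. The punch stands in its own hole, within 6 mm of where it stood, upright (0.08 rad), still, nose out (2 mm). All let go (all of step 1 and distance of punch_mid from where it was at the start of the episode below 0.006 m and angle between punch_mid's own z axis and vertical below 0.08 rad and value of joint punch_nose below 0.002 m and linear speed of each of punch, cover below 0.02 m/s); the robot touches nothing.
It fails at once if the punch is fired (nose in more than 7 mm) more than 6 mm from the cross (value of joint punch_nose above 0.007 m and distance between punch_tip and cross above 0.006 m).
It fails at once if the cover is dropped (moves faster than 0.6 m/s untouched, a fall of about 2 cm) (linear speed of cover above 0.6 m/s and contact force between anything else and cover below 0.1 N).
It fails at once if the punch is dropped (moves faster than 0.7 m/s untouched, a fall of about 25 mm) (linear speed of punch above 0.7 m/s and contact force between anything else and punch below 0.1 N).
It fails at once if the scriber, the drift, the spray can or the tin is moved more than 15 mm (distance of any of scriber_mid, drift_mid, can_mid, tin_mid from where it was at the start of the episode above 0.015 m).
It also fails if it takes over 72 s, if anything falls off the work surface, if the arm or the gripper's body presses on something with over 40 N, if the wrist force passes 120 N, or if a joint passes its speed limit or range.

## Robot

A 6-joint arm with a two-finger parallel gripper is mounted at the origin on the work surface. World frame = base frame: x ahead of the robot, y to its left, z up, the work surface at z = 0. Lengths are in m, angles in rad, forces in N, time in s.
With the tool pointing down it reaches from about 0.4 to 0.925 m from the base axis. Payload 3.4 kg.
Tool frame: the origin (TCP) lies on the front face of the gripper's body, between the roots of the fingers; the fingertips stand 73 mm ahead of it and the grasp point (between the pads) lies 54 mm ahead of it; z points along the fingers, y is the direction in which the jaws open and shut (so a half turn about z gives the same grasp; the last joint's range is limited). The gripper opens to 85 mm and grips with 20 to 120 N. Pads are 22 mm wide; open, the fingers measure 114 mm over their backs; the gripper's body (76 mm by 85 mm) begins 54 mm behind the grasp point. The pads swing forward as they close: fully open they stand 13 mm farther back than shut.
Start: joints at [1.073, 0.307, 1.506, -0, 1.328, -0.073], TCP at [0.236, 0.524, 0.304] pointing down, gripper open.
Joint ranges: [-3.12, 3.12], [-1.05, 2.28], [0.14, 2.33], [-1.42, 4.57], [0.1, 2.73], [-2.68, 2.68]. Speed limits (rad/s): [2.57, 2.57, 3.14, 3.14, 3.14, 3.14].

## Interface

Orientations are given as a rotation vector (axis times angle).
In Python, from cell import ctrl gives the robot as it stands.
- The arm moves only by the tool carry_out, never from a script. Its argument "deltas" is a list of rows, each an object with "xyz": the shift along the tool's x, y, z each as a share of 100 mm, from -1 to 1, a list of three; "delta_rot": the turn, a rotation vector about the tool's x, y, z each as a share of 120 degrees, from -1 to 1, a list of three. In form: [{"xyz": [x, y, z], "delta_rot": [ax, ay, az]}, ...]. A call has 1 to 10 rows; each row is the pose to reach, as a shift and turn from the pose measured when the call began, along the tool's axes at that moment; what a row does not reach only later rows make up. A row lasts 1/10 s, in which the tool goes at most 50 mm and 8.59 degrees, less where a joint would pass 70% of its speed; a pose out of reach is approached as far as the arm can. A call with a number of a shift or a turn outside -1 to 1 is refused whole. A call with a gripper value outside its range is refused whole. "jaw" is the opening, from -1 (shut) to 1 (fully open), so that 0 is half open, set as the call begins (left out, the last holds). The fingers move at their own pace and stop on an object; "grip_force" is the grip in N (left out, the last holds). Time passes only in rows, so rows that repeat a pose let the fingers close. It gives the time, the measured TCP pose, the force and the opening at its end, in the units of the state.
- ctrl.get_state(): the state, without advancing time (a new reading comes with each control period).
- ctrl.read_camera(name): name is "scene" or "top" or "wrist"; returns (picture, depth): 400x640x3 uint8, red, green, blue; 400x640 float32, m along the optical axis (not along the pixel's ray), 0 where there is no reading.
- ctrl.get_calibration(name): a dict with "fx", "fy", "cx", "cy" (pixels), "origin" and "orientation" of the camera in the world; the wrist camera has in their place "mount" (4x4, takes a point from camera to tool coordinates, whose origin is the TCP and whose axes are the flange's). Camera axes: x right, y down, z forward; pixel columns grow to the right and rows downward; lengths in m; the calibration is good to about 2 mm. A picture is of the moment at which its call begins: read the wrist's pose just before it. get_calibration takes no time and is no camera call.
- ctrl.job_done(): hands the job in, once; it reports no verdict.
Trained networks look in the newest picture that a camera, given by its name, has taken for a name from the list of things; names that differ only in an ending like _2 or _b are one class to them, and where a whole thing is asked for, a point or a joint stands for the part that bears it (a point fixed in the world has none). Each returns a list of dicts, best first, with "score" (0 to 1); they miss things now and then, are a little off and sometimes report something else, mostly with a low value. They report only what shows in the picture. A call takes as long as a camera call. They do not tell look-alikes from the thing itself.
- ctrl.find_in(camera, target): "box" ([left, top, width, height] in pixels, round what is visible of it).
- ctrl.regions_of(camera, target): "region" (400x640 bool, what is visible of it) and "box" ([left, top, width, height] in pixels, round what is visible of it).
The state is a dict: "t": time; "joint_positions": joint angles; "joint_velocities": joint speeds; "joint_torque": joint torques, N m; "ee_pos": TCP position; "tcp_rot": TCP orientation; "wrist_force": force on the tool from outside, world axes, zero at the start; "torque": the same for the moment, N m; "finger_gap": opening from 0.0 (shut) to 1.0 (fully open).
Only numpy, scipy, OpenCV 4.12 (cv2) and the standard library are available. Lean on these libraries where they do the work, as an engineer would, in place of code of your own. Each camera call takes 0.05 s, during which the arm holds its last target. There are 200 camera calls.

## Working session

There is one attempt and no reset: what is moved stays moved. The work goes in short steps, Python scripts to look and compute and a tool call to move; the robot and the scene stay as the last step left them, time stands still between calls to the robot, and variables do not carry over. Pictures are saved under pics/ and viewed, about 8 in all and at most 12, crops included, and the job is handed in when it is done.

Besides the shell and the picture viewer there is one more tool, called after "Emit:" by a JSON object that holds its "name" and its "arguments". carry_out: Moves the arm, as the interface text tells. Its arguments: {"type":"object","properties":{"deltas":{"type":"array","items":{"type":"object","properties":{"xyz":{"type":"array","items":{"type":"number"}},"delta_rot":{"type":"array","items":{"type":"number"}}}}},"jaw":{"type":"number"},"grip_force":{"type":"number"}},"required":["deltas"]}

```bash
mkdir -p pics
cat > h.py <<'E'
import numpy as np, cv2
from scipy.spatial.transform import Rotation as R
from cell import ctrl
def cam(name):
    s=ctrl.get_state(); c=ctrl.get_calibration(name)
    p,d=ctrl.read_camera(name)
    if name=='wrist':
        T=np.eye(4);T[:3,:3]=R.from_rotvec(s['tcp_rot']).as_matrix();T[:3,3]=s['ee_pos'];T=T@np.array(c['mount'])
    else:
        T=np.eye(4);o=np.array(c['orientation']);T[:3,:3]=o if o.shape==(3,3) else R.from_rotvec(o).as_matrix();T[:3,3]=c['origin']
    return p,d,c,T
def cloud(d,c,T):
    v,u=np.mgrid[0:400,0:640]
    P=np.stack([(u-c['cx'])/c['fx']*d,(v-c['cy'])/c['fy']*d,d],-1)
    W=P@T[:3,:3].T+T[:3,3]; W[d<=0]=np.nan
    return W
def save(p,n): cv2.imwrite('pics/'+n,cv2.cvtColor(p,cv2.COLOR_RGB2BGR))
E
python3 - <<'E'
from h import *
for n in ['top','scene']:
    p,d,c,T=cam(n); save(p,n+'0.png'); np.savez(n+'0.npz',p=p,d=d,T=T)
    print(n,{k:np.round(v,3) if not isinstance(v,str) else v for k,v in c.items()})
    W=cloud(d,c,T)
    for t in ['housing','cover_rib','mat','block','punch_mid','scriber_mid','drift_mid','can_mid','tin_mid']:
        for r in ctrl.regions_of(n,t)[:2]:
            w=W[r['region']]; w=w[~np.isnan(w[:,0])]
            print(t,round(r['score'],2),r['box'],np.round(np.median(w,0),3) if len(w) else '',np.round(w.min(0),3) if len(w) else '',np.round(w.max(0),3)if len(w) else '')
print(ctrl.get_state())
E
```

```text
top {'fx': np.float64(472.083), 'fy': np.float64(472.083), 'cx': np.float64(320.534), 'cy': np.float64(199.435), 'origin': array([0.25 , 0.018, 1.101]), 'orientation': array([-2.042,  2.167, -0.253])}
housing 0.88 [257.8, 94.2, 61.3, 53.6] [0.701 0.07  0.024] [ 0.638 -0.003 -0.003] [0.783 0.144 0.056]
housing 0.8 [404.0, 271.6, 67.2, 62.7] [ 0.247 -0.248  0.021] [ 0.177 -0.319 -0.006] [ 0.316 -0.176  0.057]
cover_rib 0.79 [287.1, 157.3, 84.5, 59.9] [ 0.512 -0.021  0.068] [ 0.446 -0.123 -0.003] [0.607 0.073 0.102]
cover_rib 0.31 [336.8, 111.7, 30.7, 43.1] [ 0.626 -0.081  0.137] [ 0.615 -0.11  -0.   ] [ 0.727 -0.059  0.181]
mat 0.7 [411.1, 144.7, 95.2, 110.7] [ 0.483 -0.325  0.005] [ 0.356 -0.428 -0.007] [ 0.621 -0.223  0.012]
mat 0.23 [288.4, 157.9, 82.3, 60.1] [ 0.512 -0.021  0.068] [ 0.446 -0.115 -0.003] [0.6   0.079 0.102]
block 0.84 [162.4, 177.8, 45.9, 78.8] [0.467 0.308 0.049] [ 0.386  0.268 -0.003] [0.576 0.362 0.124]
punch_mid 0.65 [160.9, 223.7, 19.1, 18.7] [0.423 0.325 0.128] [0.417 0.32  0.061] [0.434 0.338 0.144]
punch_mid 0.41 [288.4, 160.4, 85.9, 58.1] [ 0.512 -0.021  0.
[... 2007 characters left out ...]
9 -0.001] [0.423 0.064 0.065]
{'t': 1.0, 'joint_positions': array([ 1.07351711e+00,  3.06747663e-01,  1.50641368e+00, -3.16132464e-05,
        1.32839905e+00, -7.34928667e-02]), 'joint_velocities': array([-0.0009379 , -0.00198276, -0.00052069, -0.00241434,  0.00207409,
       -0.00228526]), 'joint_torque': array([-3.22725407e-05, -4.57492554e+01, -2.52339005e+01,  8.26019360e-07,
        5.95525653e-04,  5.53775521e-06]), 'ee_pos': array([0.23647203, 0.52411605, 0.30392974]), 'tcp_rot': array([6.60692085e-01, 3.07129423e+00, 3.50550296e-05]), 'wrist_force': array([0.96402176, 0.50601156, 0.47156063]), 'torque': array([ 0.0352511 , -0.06248934,  0.00635869]), 'finger_gap': 1.0004824813319304}
```

```bash
cat > m1.py <<'E'
from h import *
z=np.load('top0.npz');c=ctrl.get_calibration('top');W=cloud(z['d'],c,z['T'])
def rect(m,n):
    q=W[m][:,:2].astype(np.float32); r=cv2.minAreaRect(q*1000); print(n,len(q),r, np.round(W[m].mean(0),4))
x,y,h=W[...,0],W[...,1],W[...,2]
near=(np.hypot(x-.52,y+.02)<.12)
m=near&(h>.09)&(h<.108); m2=m&(np.hypot(x-.52,y+.02)<.05)
rect(m2,'rib')
pl=near&(h>.063)&(h<.074); rect(pl,'plate')
mk=pl.astype(np.uint8)
(cx,cy),rad=cv2.minEnclosingCircle((np.stack([x[pl],y[pl]],-1)*1000).astype(np.float32)); print('enc',cx,cy,rad)
q=np.stack([x[pl],y[pl]],-1); cc=q.mean(0); w,V=np.linalg.eigh(np.cov((q-cc).T)); print('plate long axis',V[:,1],np.degrees(np.arctan2(V[1,1],V[0,1])))
b=(h>.044)&(h<.055)&(np.hypot(x-.47,y-.31)<.12); rect(b,'block')
g=z['p'].astype(int).max(-1); 
mt=(np.abs(h-.004)<.006)&(g<70)&(np.hypot(x-.485,y+.325)<.18); rect(mt,'mat')
t=(h>.055)&(np.hypot(x-.39,y-.03)<.05);rect(t,'tin')
t=(h>.15)&(np.hypot(x-.64,y+.08)<.08);rect(t,'can')
for n,a in dict(punch=(.425,.327,.133),scr=(.471,.313,.123),dr=(.519,.299,.118)).items():
    t=(h>a[2])&(np.hypot(x-a[0],y-a[1])<.02);rect(t,n)
p=cv2.resize(z['p'][80:350,130:520],None,fx=2,fy=2); save(p,'topc.png')
E
python3 m1.py
```

```text
rib 231 ((515.9723510742188, -20.92084503173828), (61.84807586669922, 19.067489624023438), 72.54375457763672) [ 0.515  -0.021   0.0967]
plate 2963 ((517.5213623046875, -26.959930419921875), (163.31939697265625, 207.04132080078125), 30.51418113708496) [ 0.5141 -0.021   0.0683]
enc 517.9535522460938 -26.43622398376465 119.57997131347656
plate long axis [0.24712569 0.96898343] 75.69250973637463
block 1424 ((474.73736572265625, 315.96856689453125), (53.94664764404297, 170.40927124023438), 74.00234985351562) [0.4711 0.3138 0.0498]
mat 5446 ((486.51556396484375, -325.60784912109375), (189.39346313476562, 249.53201293945312), 89.24796295166016) [ 0.4813 -0.3294  0.0046]
tin 589 ((391.82275390625, 31.08020782470703), (57.668548583984375, 58.18842315673828), 86.5182876586914) [0.3916 0.0307 0.0621]
can 308 ((639.474853515625, -84.83415222167969), (45.787235260009766, 43.481544494628906), 30.34566879272461) [ 0.6366 -0.0834  0.1627]
punch 67 ((426.0499572753906, 329.31243896484375), (16.651105880737305, 17.244216918945312), 80.24134063720703) [0.4259 0.3289 0.1388]
scr 47 ((474.0681457519531, 316.0252990722656), (15.598261833190918, 13.62753677368164), 89.71086120605469) [0.474  0.3156 0.1265]
dr 45 ((521.8335571289062, 301.8639221191406), (15.130643844604492, 13.399277687072754), 42.64017105102539) [0.5219 0.302  0.123 ]
```

View pics/topc.png

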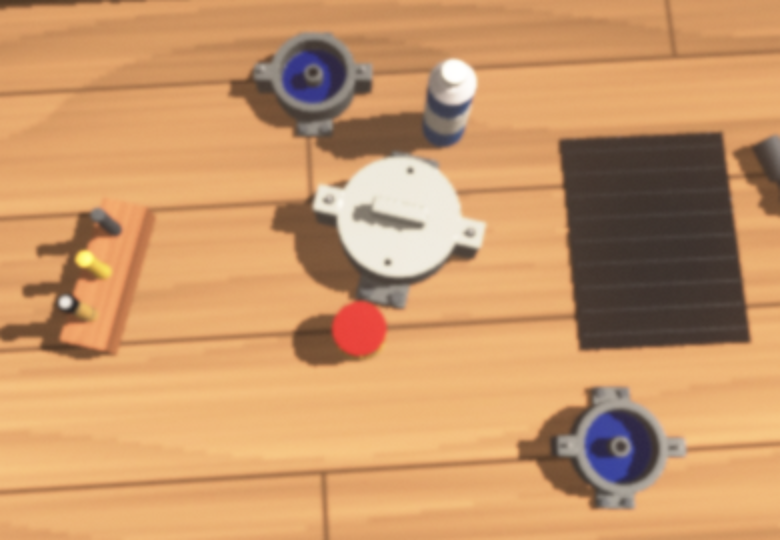

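View pics/scene0.png

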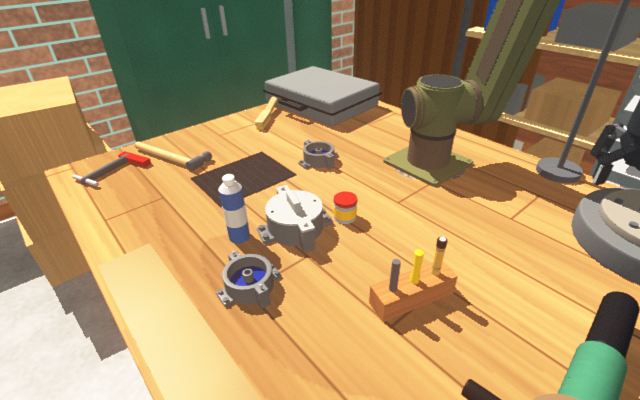

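The top view shows the covered housing at crop (400,215), the tin at (358,328), the can at (450,100), the mat at (655,240), and the block with the punch (black cap) at (67,303). The two open housings are look-alikes. Next I'll plan the approach over the cover.

```bash
cat > plan.py <<'E'
from h import *
def pose(p,yaw):
    """tool down, tool y axis at world angle yaw(deg)"""
    a=np.radians(yaw); y=np.array([np.cos(a),np.sin(a),0]); z=np.array([0,0,-1.]); x=np.cross(y,z)
    return np.array(p,float),np.stack([x,y,z],1)
def plan(targets,p=None,Rm=None):
    s=ctrl.get_state()
    if p is None: p=np.array(s['ee_pos']);Rm=R.from_rotvec(s['tcp_rot']).as_matrix()
    for t,yaw in targets:
        tp,tR=pose(t,yaw)
        n=1
        dv=R.from_matrix(Rm.T@tR).as_rotvec()
        d=Rm.T@(tp-p)
        n=int(np.ceil(max(np.abs(d).max()/.0995,np.degrees(np.linalg.norm(dv))/75,1e-9)))
        for k in range(n):
            f=1/(n-k)
            q=Rm.T@(tp-p)*f; r=R.from_matrix(Rm.T@tR).as_rotvec()*f
            xs=np.round(q/.1,3); rs=np.round(r/np.radians(120),3)
            rows=max(np.linalg.norm(q)/.05,np.degrees(np.linalg.norm(r))/8.59)
            print('xyz',xs.tolist(),'rot',rs.tolist(),'rows>=%.1f'%rows)
            p=p+Rm@(xs*.1); Rm=Rm@R.from_rotvec(rs*np.radians(120)).as_matrix()
        print('   ->',np.round(p,4),yaw)
E
python3 - <<'E'
from plan import *
print(ctrl.get_calibration('wrist')['mount'])
plan([((.515,-.021,.34),-16)])
E
```

```text
[[-9.20261882e-04 -9.64019013e-01 -2.65831705e-01  6.55963895e-02]
 [ 9.99999499e-01 -9.92123433e-04  1.36042586e-04 -4.20173627e-04]
 [-3.94885503e-04 -2.65831446e-01  9.64019443e-01 -7.08330640e-02]
 [ 0.00000000e+00  0.00000000e+00  0.00000000e+00  1.00000000e+00]]
xyz [-0.956, -0.765, -0.072] rot [0.0, 0.0, 0.136] rows>=2.5
xyz [-1.132, -0.465, -0.072] rot [0.0, -0.0, 0.136] rows>=2.5
xyz [-1.218, -0.128, -0.072] rot [0.0, -0.0, 0.136] rows>=2.5
xyz [-1.205, 0.219, -0.072] rot [0.0, -0.0, 0.136] rows>=2.5
xyz [-1.094, 0.549, -0.073] rot [0.0, -0.0, 0.137] rows>=2.5
   -> [ 0.515 -0.021  0.34 ] -16
```

```bash
sed -i 's/np.abs(d).max()/np.linalg.norm(d)/' plan.py
python3 - <<'E'
from plan import *
plan([((.515,-.021,.34),-16)])
E
```

```text
xyz [-0.683, -0.546, -0.052] rot [0.0, 0.0, 0.097] rows>=1.8
xyz [-0.779, -0.397, -0.051] rot [0.0, 0.0, 0.097] rows>=1.8
xyz [-0.843, -0.232, -0.052] rot [0.0, -0.0, 0.097] rows>=1.8
xyz [-0.873, -0.057, -0.051] rot [0.0, -0.0, 0.097] rows>=1.8
xyz [-0.866, 0.12, -0.052] rot [0.0, -0.0, 0.098] rows>=1.8
xyz [-0.824, 0.294, -0.051] rot [0.0, -0.0, 0.097] rows>=1.8
xyz [-0.747, 0.455, -0.052] rot [0.0, -0.0, 0.098] rows>=1.8
   -> [ 0.515 -0.021  0.34 ] -16
```

Emit:
{"name": "carry_out", "arguments": {"deltas": [{"xyz": [-0.34, -0.27, -0.03], "delta_rot": [0, 0, 0.05]}, {"xyz": [-0.683, -0.546, -0.052], "delta_rot": [0, 0, 0.097]}, {"xyz": [-0.683, -0.546, -0.052], "delta_rot": [0, 0, 0.097]}], "jaw": 1}}

```text
t: 1.3
ee_pos: [0.2775, 0.4423, 0.3093]
tcp_rot: [0.976, 2.985, -0.004]
wrist_force: [-1.2, 0.4, -0.5]
finger_gap: 1.005
```

Emit:
{"name": "carry_out", "arguments": {"deltas": [{"xyz": [-0.39, -0.2, -0.03], "delta_rot": [0, 0, 0.05]}, {"xyz": [-0.78, -0.4, -0.052], "delta_rot": [0, 0, 0.097]}, {"xyz": [-0.78, -0.4, -0.052], "delta_rot": [0, 0, 0.097]}]}}

```text
t: 1.6
ee_pos: [0.3181, 0.3607, 0.3151]
tcp_rot: [1.28, 2.865, -0.006]
wrist_force: [0.0, 0.4, 1.0]
finger_gap: 1.001
```

Emit:
{"name": "carry_out", "arguments": {"deltas": [{"xyz": [-0.42, -0.12, -0.03], "delta_rot": [0, 0, 0.05]}, {"xyz": [-0.843, -0.232, -0.052], "delta_rot": [0, 0, 0.097]}, {"xyz": [-0.843, -0.232, -0.052], "delta_rot": [0, 0, 0.097]}]}}

```text
t: 1.9
ee_pos: [0.3588, 0.2798, 0.3212]
tcp_rot: [1.569, 2.715, -0.006]
wrist_force: [0.3, 0.6, 0.5]
finger_gap: 1.0
```

Emit:
{"name": "carry_out", "arguments": {"deltas": [{"xyz": [-0.44, -0.03, -0.03], "delta_rot": [0, 0, 0.05]}, {"xyz": [-0.873, -0.057, -0.052], "delta_rot": [0, 0, 0.097]}, {"xyz": [-0.873, -0.057, -0.052], "delta_rot": [0, 0, 0.097]}]}}

```text
t: 2.2
ee_pos: [0.3996, 0.1993, 0.3275]
tcp_rot: [1.84, 2.536, -0.004]
wrist_force: [-0.2, 0.3, 0.2]
finger_gap: 1.002
```

Emit:
{"name": "carry_out", "arguments": {"deltas": [{"xyz": [-0.43, 0.06, -0.03], "delta_rot": [0, 0, 0.05]}, {"xyz": [-0.866, 0.12, -0.052], "delta_rot": [0, 0, 0.097]}, {"xyz": [-0.866, 0.12, -0.052], "delta_rot": [0, 0, 0.097]}]}}

```text
t: 2.5
ee_pos: [0.4404, 0.1188, 0.3339]
tcp_rot: [2.09, 2.33, -0.001]
wrist_force: [0.4, -0.5, 0.1]
finger_gap: 1.0
```

Emit:
{"name": "carry_out", "arguments": {"deltas": [{"xyz": [-0.41, 0.15, -0.03], "delta_rot": [0, 0, 0.05]}, {"xyz": [-0.824, 0.294, -0.052], "delta_rot": [0, 0, 0.097]}, {"xyz": [-0.824, 0.294, -0.052], "delta_rot": [0, 0, 0.097]}]}}

```text
t: 2.8
ee_pos: [0.4813, 0.0384, 0.3404]
tcp_rot: [2.317, 2.101, 0.003]
wrist_force: [0.1, 0.3, -0.7]
finger_gap: 1.002
```

Emit:
{"name": "carry_out", "arguments": {"deltas": [{"xyz": [-0.37, 0.22, -0.03], "delta_rot": [0, 0, 0.05]}, {"xyz": [-0.747, 0.455, -0.052], "delta_rot": [0, 0, 0.098]}, {"xyz": [-0.747, 0.455, -0.052], "delta_rot": [0, 0, 0.098]}, {"xyz": [-0.747, 0.455, -0.052], "delta_rot": [0, 0, 0.098]}]}}

```text
t: 3.2
ee_pos: [0.5195, -0.0389, 0.3463]
tcp_rot: [2.52, 1.857, 0.006]
wrist_force: [0.6, 1.0, -0.5]
finger_gap: 0.999
```

```bash
cat > m2.py <<'E'
from plan import *
p,d,c,T=cam('wrist');save(p,'w1.png');np.savez('w1.npz',p=p,d=d,T=T)
s=ctrl.get_state();print(s['t'],s['ee_pos'],s['wrist_force'])
W=cloud(d,c,T);x,y,h=W[...,0],W[...,1],W[...,2]
near=np.hypot(x-.515,y+.021)<.12
def rect(m,n):
    m=cv2.morphologyEx(m.astype(np.uint8),cv2.MORPH_OPEN,np.ones((3,3)))>0
    q=W[m][:,:2].astype(np.float32)*1000;print(n,len(q),cv2.minAreaRect(q),np.round(W[m].mean(0),4),cv2.minEnclosingCircle(q))
rect(near&(h>.092)&(h<.105)&(np.hypot(x-.515,y+.021)<.045),'rib')
pl=near&(h>.064)&(h<.072);rect(pl,'plate')
print(np.median(h[pl]))
q=np.stack([x[pl],y[pl]],-1);cc=q.mean(0);w,V=np.linalg.eigh(np.cov((q-cc).T));print(np.degrees(np.arctan2(V[1,1],V[0,1])))
rect((h>.15)&(np.hypot(x-.64,y+.08)<.08),'can')
E
python3 m2.py
```

```text
3.25 [ 0.51884974 -0.03836033  0.34621813] [-0.37436427 -0.49180561 -0.20453864]
rib 1025 ((517.2492065429688, -21.173664093017578), (60.592376708984375, 17.79037857055664), 72.57174682617188) [ 0.5178 -0.0203  0.0973] ((517.3104858398438, -21.105587005615234), 30.969114303588867)
plate 12251 ((519.3170776367188, -25.39226531982422), (154.27012634277344, 169.00367736816406), 26.405059814453125) [ 0.5186 -0.0168  0.0687] ((532.54150390625, -26.089250564575195), 101.32492065429688)
0.0686461119399839
74.08749834408616
can 14512 ((613.5459594726562, -75.26730346679688), (42.65052032470703, 105.7468490600586), 71.76200866699219) [ 0.5889 -0.0558  0.3226] ((615.1029663085938, -69.56961822509766), 53.204734802246094)
```

View pics/w1.png

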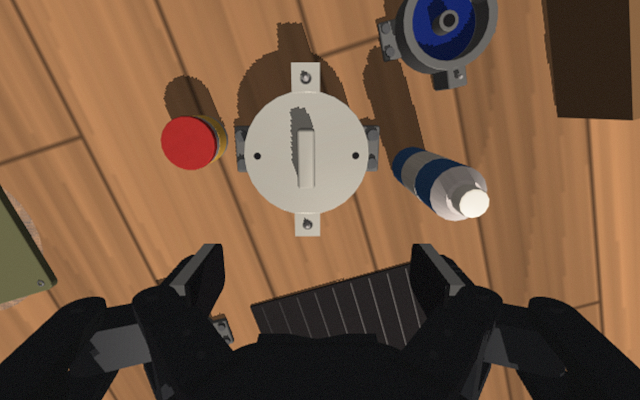

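The wrist view shows the cover at px (307,150), the rib at (306,158), and the pins at (306,76) and (307,224). The tin and can are well clear. Next I'll align with the rib and descend.

Run:
```python
from plan import *
plan([((.5172,-.0212,.24),-17.4),((.5172,-.0212,.146),-17.4)])
```

```text
xyz [0.082, -0.039, 0.53] rot [0.003, 0.001, 0.001] rows>=1.1
xyz [0.08, -0.036, 0.531] rot [0.002, 0.001, 0.001] rows>=1.1
   -> [ 0.5172 -0.0212  0.24  ] -17.4
xyz [-0.0, -0.001, 0.94] rot [0.0, -0.0, -0.0] rows>=1.9
   -> [ 0.5172 -0.0212  0.146 ] -17.4
```

Emit:
{"name": "carry_out", "arguments": {"deltas": [{"xyz": [0.08, -0.04, 0.25], "delta_rot": [0.003, 0.001, 0.001]}, {"xyz": [0.162, -0.075, 0.6], "delta_rot": [0.005, 0.002, 0.002]}, {"xyz": [0.162, -0.075, 1.0], "delta_rot": [0.005, 0.002, 0.002]}, {"xyz": [0.162, -0.075, 1.0], "delta_rot": [0.005, 0.002, 0.002]}, {"xyz": [0.162, -0.075, 1.0], "delta_rot": [0.005, 0.002, 0.002]}]}}

```text
t: 3.75
ee_pos: [0.5166, -0.0197, 0.2461]
tcp_rot: [-2.529, -1.862, 0.001]
wrist_force: [0.1, -1.2, 1.1]
finger_gap: 0.997
```

Run:
```python
from plan import *
plan([((.5172,-.0212,.146),-17.4)])
```

```text
xyz [-0.006, 0.006, 0.5] rot [-0.0, -0.0, 0.001] rows>=1.0
xyz [-0.007, 0.005, 0.501] rot [-0.001, -0.0, 0.0] rows>=1.0
   -> [ 0.5172 -0.0212  0.146 ] -17.4
```

Emit:
{"name": "carry_out", "arguments": {"deltas": [{"xyz": [-0.013, 0.011, 0.3], "delta_rot": [0, 0, 0]}, {"xyz": [-0.013, 0.011, 0.6], "delta_rot": [0, 0, 0]}, {"xyz": [-0.013, 0.011, 0.85], "delta_rot": [0, 0, 0]}, {"xyz": [-0.013, 0.011, 1.0], "delta_rot": [0, 0, 0]}, {"xyz": [-0.013, 0.011, 1.0], "delta_rot": [0, 0, 0]}, {"xyz": [-0.013, 0.011, 1.0], "delta_rot": [0, 0, 0]}]}}

```text
t: 4.35
ee_pos: [0.5187, -0.021, 0.148]
tcp_rot: [2.529, 1.863, 0.003]
wrist_force: [0.7, 0.8, -0.2]
finger_gap: 0.998
```

Emit:
{"name": "carry_out", "arguments": {"deltas": [{"xyz": [0, 0, 0], "delta_rot": [0, 0, 0]}, {"xyz": [0, 0, 0], "delta_rot": [0, 0, 0]}, {"xyz": [0, 0, 0], "delta_rot": [0, 0, 0]}, {"xyz": [0, 0, 0], "delta_rot": [0, 0, 0]}, {"xyz": [0, 0, 0], "delta_rot": [0, 0, 0]}, {"xyz": [0, 0, 0], "delta_rot": [0, 0, 0]}, {"xyz": [0, 0, 0], "delta_rot": [0, 0, 0]}, {"xyz": [0, 0, 0], "delta_rot": [0, 0, 0]}], "jaw": -1, "grip_force": 60}}

```text
t: 5.15
ee_pos: [0.5182, -0.0209, 0.1484]
tcp_rot: [2.529, 1.863, 0.002]
wrist_force: [-2.6, 0.7, 5.9]
finger_gap: 0.2
```

Emit:
{"name": "carry_out", "arguments": {"deltas": [{"xyz": [0, 0, -0.05], "delta_rot": [0, 0, 0]}, {"xyz": [0, 0, -0.12], "delta_rot": [0, 0, 0]}, {"xyz": [0, 0, -0.2], "delta_rot": [0, 0, 0]}, {"xyz": [0, 0, -0.3], "delta_rot": [0, 0, 0]}, {"xyz": [0, 0, -0.45], "delta_rot": [0, 0, 0]}, {"xyz": [0, 0, -0.6], "delta_rot": [0, 0, 0]}, {"xyz": [0, 0, -0.75], "delta_rot": [0, 0, 0]}, {"xyz": [0, 0, -0.9], "delta_rot": [0, 0, 0]}, {"xyz": [0, 0, -1.0], "delta_rot": [0, 0, 0]}]}}

```text
t: 6.05
ee_pos: [0.5185, -0.021, 0.2502]
tcp_rot: [2.528, 1.863, 0.005]
wrist_force: [-0.2, -0.3, -2.8]
finger_gap: 0.2
```

Emit:
{"name": "carry_out", "arguments": {"deltas": [{"xyz": [0, 0, -0.1], "delta_rot": [0, 0, 0]}, {"xyz": [0, 0, -0.25], "delta_rot": [0, 0, 0]}, {"xyz": [0, 0, -0.4], "delta_rot": [0, 0, 0]}, {"xyz": [0, 0, -0.4], "delta_rot": [0, 0, 0]}]}}

```text
t: 6.45
ee_pos: [0.5196, -0.0212, 0.2924]
tcp_rot: [2.525, 1.861, 0.01]
wrist_force: [1.4, -0.8, -1.2]
finger_gap: 0.196
```

Run:
```python
from plan import *
s=ctrl.get_state();print(s['wrist_force'],s['finger_gap'],s['ee_pos'])
# mat from scene+top initial pictures, dark pixels at mat height
out=[]
for n in ['top','scene']:
    z=np.load(n+'0.npz');c=ctrl.get_calibration(n);W=cloud(z['d'],c,z['T']);x,y,h=W[...,0],W[...,1],W[...,2]
    g=z['p'].astype(int).max(-1)
    m=(np.abs(h-.004)<.008)&(g<95)&(np.abs(x-.487)<.16)&(np.abs(y+.326)<.125)
    m=cv2.morphologyEx(m.astype(np.uint8),cv2.MORPH_CLOSE,np.ones((5,5)));m=cv2.morphologyEx(m,cv2.MORPH_OPEN,np.ones((7,7)))
    k,l,st,_=cv2.connectedComponentsWithStats(m);m=l==1+st[1:,4].argmax()
    q=W[m&~np.isnan(h)][:,:2].astype(np.float32)*1000;print(n,len(q),cv2.minAreaRect(q),q.mean(0))
plan([((.50,-.19,.286),-17.4),((.487,-.325,.286),-90)])
```

```text
[ 1.35078266 -0.75241856 -1.23540165] 0.19563359780409117 [ 0.51957792 -0.02122015  0.29242814]
top 8485 ((487.7167053222656, -324.35430908203125), (198.179931640625, 255.8746337890625), 89.26947784423828) [ 484.00577 -323.93335]
scene 1456 ((448.06451416015625, -320.07098388671875), (195.4724884033203, 173.44134521484375), 88.57302856445312) [ 446.01413 -311.71732]
xyz [-0.835, 0.156, 0.032] rot [0.002, -0.001, 0.001] rows>=1.7
xyz [-0.835, 0.159, 0.032] rot [0.002, -0.0, 0.0] rows>=1.7
   -> [ 0.5   -0.19   0.286] -17.4
xyz [-0.664, 0.139, -0.0] rot [-0.0, 0.0, 0.303] rows>=4.2
xyz [-0.452, 0.505, -0.0] rot [-0.0, 0.0, 0.302] rows>=4.2
   -> [ 0.487 -0.325  0.286] -90
```

Emit:
{"name": "carry_out", "arguments": {"deltas": [{"xyz": [-0.2, 0.04, 0], "delta_rot": [0, 0, 0]}, {"xyz": [-0.5, 0.1, 0.02], "delta_rot": [0, 0, 0]}, {"xyz": [-0.84, 0.16, 0.03], "delta_rot": [0.002, 0, 0]}, {"xyz": [-0.84, 0.16, 0.03], "delta_rot": [0.003, -0.001, 0]}]}}

```text
t: 6.85
ee_pos: [0.5093, -0.1095, 0.2885]
tcp_rot: [2.531, 1.859, -0.003]
wrist_force: [0.8, 0.1, -2.9]
finger_gap: 0.195
```

Emit:
{"name": "carry_out", "arguments": {"deltas": [{"xyz": [-0.2, 0.04, 0], "delta_rot": [0, 0, 0]}, {"xyz": [-0.5, 0.1, 0.02], "delta_rot": [0, 0, 0]}, {"xyz": [-0.84, 0.16, 0.03], "delta_rot": [0.002, 0, 0]}, {"xyz": [-0.84, 0.16, 0.03], "delta_rot": [0.002, 0, 0]}]}}

```text
t: 7.25
ee_pos: [0.4991, -0.1976, 0.2849]
tcp_rot: [-2.534, -1.855, 0.01]
wrist_force: [0.6, 0.3, -3.0]
finger_gap: 0.201
```

Run:
```python
from plan import *
plan([((.4875,-.3245,.26),-90)])
```

```text
xyz [-0.622, 0.137, 0.127] rot [-0.0, 0.002, 0.302] rows>=4.2
xyz [-0.421, 0.478, 0.124] rot [-0.001, 0.001, 0.301] rows>=4.2
   -> [ 0.4875 -0.3245  0.26  ] -90
```

Emit:
{"name": "carry_out", "arguments": {"deltas": [{"xyz": [-0.15, 0.03, 0.03], "delta_rot": [0, 0, 0.05]}, {"xyz": [-0.3, 0.06, 0.06], "delta_rot": [0, 0, 0.11]}, {"xyz": [-0.42, 0.09, 0.08], "delta_rot": [0, 0.001, 0.17]}, {"xyz": [-0.52, 0.11, 0.1], "delta_rot": [0, 0.001, 0.24]}, {"xyz": [-0.62, 0.137, 0.127], "delta_rot": [0, 0.002, 0.302]}, {"xyz": [-0.62, 0.137, 0.127], "delta_rot": [0, 0.002, 0.302]}]}}

```text
t: 7.85
ee_pos: [0.4932, -0.2609, 0.2714]
tcp_rot: [-2.985, -0.972, 0.006]
wrist_force: [0.5, -0.1, -2.3]
finger_gap: 0.196
```

Emit:
{"name": "carry_out", "arguments": {"deltas": [{"xyz": [-0.1, 0.12, 0.03], "delta_rot": [0, 0, 0.05]}, {"xyz": [-0.2, 0.24, 0.06], "delta_rot": [0, 0, 0.11]}, {"xyz": [-0.3, 0.34, 0.08], "delta_rot": [0, 0.001, 0.17]}, {"xyz": [-0.36, 0.4, 0.1], "delta_rot": [0, 0.001, 0.24]}, {"xyz": [-0.42, 0.478, 0.124], "delta_rot": [0, 0.001, 0.302]}, {"xyz": [-0.42, 0.478, 0.124], "delta_rot": [0, 0.001, 0.302]}, {"xyz": [-0.42, 0.478, 0.124], "delta_rot": [0, 0.001, 0.302]}]}}

```text
t: 8.55
ee_pos: [0.4874, -0.3232, 0.2586]
tcp_rot: [-3.138, -0.003, 0.005]
wrist_force: [1.2, 0.9, -2.6]
finger_gap: 0.195
```

Run:
```python
from plan import *
p,d,c,T=cam('wrist');save(p,'w2.png')
p,d,c,T=cam('top');W=cloud(d,c,T);h=W[...,2]
p2,d2,c2,T2=cam('scene');save(p2[100:300,150:450].repeat(2,0).repeat(2,1),'s2.png')
plan([((.4875,-.3245,.1),-90)])
```

```text
xyz [0.002, 0.008, 0.795] rot [-0.001, 0.001, 0.0] rows>=1.6
xyz [0.0, 0.006, 0.795] rot [-0.0, 0.0, 0.0] rows>=1.6
   -> [ 0.4875 -0.3245  0.1   ] -90
```

View pics/s2.png

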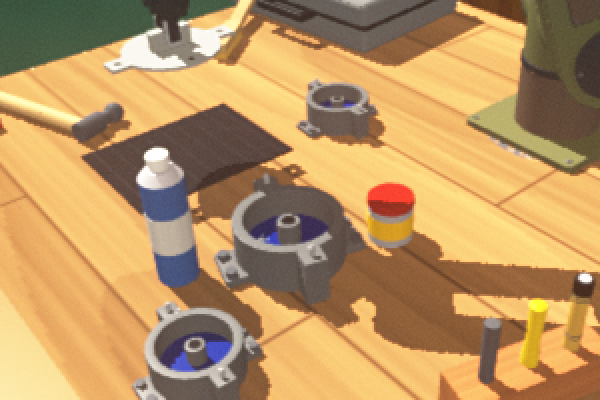

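The view shows the cover held level over the mat and the big housing open. Next I'll lower the cover; it should touch down at TCP z ≈ 0.090.

Emit:
{"name": "carry_out", "arguments": {"deltas": [{"xyz": [0, 0, 0.15], "delta_rot": [0, 0, 0]}, {"xyz": [0, 0.01, 0.4], "delta_rot": [0, 0, 0]}, {"xyz": [0, 0.01, 0.7], "delta_rot": [-0.001, 0.001, 0]}, {"xyz": [0, 0.01, 0.9], "delta_rot": [-0.001, 0.001, 0]}, {"xyz": [0, 0.01, 1.0], "delta_rot": [-0.001, 0.001, 0]}]}}

```text
t: 9.2
ee_pos: [0.4865, -0.3229, 0.1572]
tcp_rot: [-3.139, -0.004, 0.005]
wrist_force: [0.2, 0.4, -2.6]
finger_gap: 0.194
```

Emit:
{"name": "carry_out", "arguments": {"deltas": [{"xyz": [0, 0, 0.15], "delta_rot": [0, 0, 0]}, {"xyz": [0, 0, 0.3], "delta_rot": [0, 0, 0]}, {"xyz": [0, 0, 0.45], "delta_rot": [0, 0, 0]}, {"xyz": [0, 0, 0.54], "delta_rot": [0, 0, 0]}, {"xyz": [0, 0, 0.56], "delta_rot": [0, 0, 0]}, {"xyz": [0, 0, 0.56], "delta_rot": [0, 0, 0]}]}}

```text
t: 9.8
ee_pos: [0.4866, -0.3228, 0.1014]
tcp_rot: [-3.139, -0.004, 0.004]
wrist_force: [0.9, -0.7, -3.0]
finger_gap: 0.196
```

Run:
```python
from plan import *
s=ctrl.get_state();print(s['wrist_force'])
plan([((.4875,-.3245,.09),-90)])
```

```text
[ 0.91001455 -0.71084493 -3.04907285]
xyz [0.01, 0.018, 0.114] rot [-0.001, 0.001, 0.001] rows>=0.2
   -> [ 0.4875 -0.3245  0.09  ] -90
```

Emit:
{"name": "carry_out", "arguments": {"deltas": [{"xyz": [0.01, 0.018, 0.03], "delta_rot": [0, 0, 0]}, {"xyz": [0.01, 0.018, 0.06], "delta_rot": [0, 0, 0]}, {"xyz": [0.01, 0.018, 0.08], "delta_rot": [0, 0, 0]}, {"xyz": [0.01, 0.018, 0.1], "delta_rot": [0, 0, 0]}, {"xyz": [0.01, 0.018, 0.11], "delta_rot": [0, 0, 0]}, {"xyz": [0.01, 0.018, 0.11], "delta_rot": [0, 0, 0]}]}}

```text
t: 10.4
ee_pos: [0.4874, -0.3245, 0.0906]
tcp_rot: [-3.139, -0.004, 0.004]
wrist_force: [-0.3, 0.3, -0.1]
finger_gap: 0.198
```

Emit:
{"name": "carry_out", "arguments": {"deltas": [{"xyz": [0, 0, 0.01], "delta_rot": [0, 0, 0]}, {"xyz": [0, 0, 0.01], "delta_rot": [0, 0, 0]}]}}

```text
t: 10.6
ee_pos: [0.4874, -0.3245, 0.0904]
tcp_rot: [-3.139, -0.004, 0.004]
wrist_force: [-2.5, 1.1, 5.7]
finger_gap: 0.197
```

Emit:
{"name": "carry_out", "arguments": {"deltas": [{"xyz": [0, 0, 0], "delta_rot": [0, 0, 0]}, {"xyz": [0, 0, 0], "delta_rot": [0, 0, 0]}, {"xyz": [0, 0, 0], "delta_rot": [0, 0, 0]}, {"xyz": [0, 0, 0], "delta_rot": [0, 0, 0]}, {"xyz": [0, 0, 0], "delta_rot": [0, 0, 0]}, {"xyz": [0, 0, 0], "delta_rot": [0, 0, 0]}, {"xyz": [0, 0, 0], "delta_rot": [0, 0, 0]}], "jaw": 1}}

```text
t: 11.3
ee_pos: [0.4874, -0.3245, 0.0904]
tcp_rot: [-3.139, -0.004, 0.004]
wrist_force: [-0.2, 0.6, 0.3]
finger_gap: 1.002
```

Emit:
{"name": "carry_out", "arguments": {"deltas": [{"xyz": [0, 0, -0.2], "delta_rot": [0, 0, 0]}, {"xyz": [0, 0, -0.6], "delta_rot": [0, 0, 0]}, {"xyz": [0, 0, -1.0], "delta_rot": [0, 0, 0]}, {"xyz": [0, 0, -1.0], "delta_rot": [0, 0, 0]}]}}

```text
t: 11.7
ee_pos: [0.4906, -0.3269, 0.1961]
tcp_rot: [3.137, 0.005, 0.01]
wrist_force: [0.2, -0.2, 0.0]
finger_gap: 0.999
```

Emit:
{"name": "carry_out", "arguments": {"deltas": [{"xyz": [0, 0, -0.5], "delta_rot": [0, 0, 0]}, {"xyz": [0, 0, -1.0], "delta_rot": [0, 0, 0]}, {"xyz": [0, 0, -1.0], "delta_rot": [0, 0, 0]}]}}

```text
t: 12.0
ee_pos: [0.4923, -0.3282, 0.3024]
tcp_rot: [3.129, 0.005, 0.025]
wrist_force: [0.4, -0.4, -0.3]
finger_gap: 0.999
```

Run:
```python
from plan import *
p,d,c,T=cam('wrist');save(p,'w3.png')
W=cloud(d,c,T);x,y,h=W[...,0],W[...,1],W[...,2]
def rect(m,n):
    m=cv2.morphologyEx(m.astype(np.uint8),cv2.MORPH_OPEN,np.ones((3,3)))>0
    q=W[m][:,:2].astype(np.float32)*1000;print(n,len(q),cv2.minAreaRect(q))
nr=np.hypot(x-.4875,y+.3245)<.14
rect(nr&(h>.034)&(h<.045),'rib'); pl=nr&(h>.007)&(h<.014)&(p.max(-1)>120);rect(pl,'plate')
A=np.c_[x[pl],y[pl],np.ones(pl.sum())];print('plane',np.linalg.lstsq(A,h[pl],rcond=None)[0],np.median(h[pl]))
rect((np.abs(h-.004)<.006)&(p.max(-1)<75)&(np.hypot(x-.4875,y+.3245)<.18),'mat')
# cross from initial top/scene: now housing open
p,d,c,T=cam('top');save(cv2.resize(p[130:240,260:400],None,fx=4,fy=4),'t3.png');np.savez('t3.npz',p=p,d=d,T=T)
for r in ctrl.find_in('top','cross')[:3]: print(r)
```

```text
rib 898 ((489.0462341308594, -324.8111267089844), (61.060035705566406, 17.85208511352539), 0.17119628190994263)
plate 9716 ((488.1754455566406, -324.82867431640625), (169.6657257080078, 139.33163452148438), 37.258079528808594)
plane [0.00017575 0.00058326 0.01077506] 0.010664036437010777
mat 23378 ((487.0625305175781, -348.02362060546875), (247.76449584960938, 261.231201171875), 89.32606506347656)
```

View pics/w3.png

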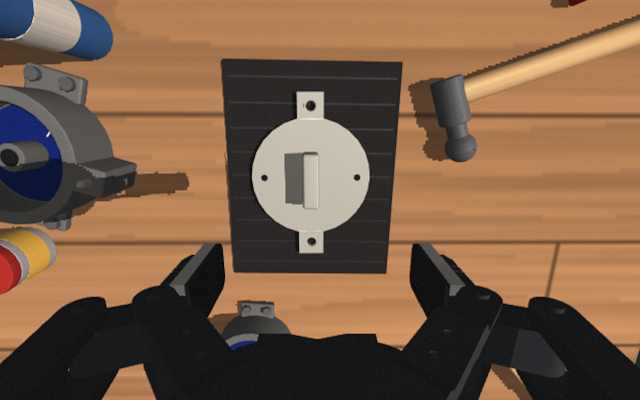

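The cover lies centred and flat on the mat, with the disc at px (311,175) and the lugs inside the mat edges. Next I'll go over the open housing.

Run:
```python
from plan import *
plan([((.475,-.02,.34),74)])
```

```text
xyz [-0.033, -0.765, -0.115] rot [0.001, 0.001, -0.341] rows>=4.8
xyz [0.476, -0.6, -0.113] rot [0.001, 0.001, -0.341] rows>=4.8
xyz [0.753, -0.142, -0.11] rot [0.002, 0.001, -0.342] rows>=4.8
xyz [0.661, 0.387, -0.11] rot [0.001, 0.001, -0.341] rows>=4.8
   -> [ 0.475 -0.02   0.34 ] 74
```

Emit:
{"name": "carry_out", "arguments": {"deltas": [{"xyz": [-0.02, -0.35, -0.06], "delta_rot": [0, 0, -0.07]}, {"xyz": [-0.033, -0.765, -0.115], "delta_rot": [0, 0, -0.14]}, {"xyz": [-0.033, -0.765, -0.115], "delta_rot": [0, 0, -0.21]}, {"xyz": [-0.033, -0.765, -0.115], "delta_rot": [0, 0, -0.28]}, {"xyz": [-0.033, -0.765, -0.115], "delta_rot": [0.001, 0.001, -0.341]}]}}

```text
t: 12.65
ee_pos: [0.4848, -0.2483, 0.3039]
tcp_rot: [2.938, 1.112, 0.005]
wrist_force: [-0.5, -0.4, 0.1]
finger_gap: 1.002
```

Emit:
{"name": "carry_out", "arguments": {"deltas": [{"xyz": [0.24, -0.3, -0.06], "delta_rot": [0, 0, -0.07]}, {"xyz": [0.476, -0.6, -0.113], "delta_rot": [0, 0, -0.14]}, {"xyz": [0.476, -0.6, -0.113], "delta_rot": [0, 0, -0.21]}, {"xyz": [0.476, -0.6, -0.113], "delta_rot": [0, 0, -0.28]}, {"xyz": [0.476, -0.6, -0.113], "delta_rot": [0.001, 0.001, -0.341]}]}}

```text
t: 13.15
ee_pos: [0.4794, -0.1706, 0.3123]
tcp_rot: [-2.352, -2.073, -0.002]
wrist_force: [0.6, 0.2, -0.4]
finger_gap: 1.003
```

Emit:
{"name": "carry_out", "arguments": {"deltas": [{"xyz": [0.37, -0.07, -0.06], "delta_rot": [0, 0, -0.07]}, {"xyz": [0.753, -0.142, -0.11], "delta_rot": [0, 0, -0.14]}, {"xyz": [0.753, -0.142, -0.11], "delta_rot": [0, 0, -0.21]}, {"xyz": [0.753, -0.142, -0.11], "delta_rot": [0, 0, -0.28]}, {"xyz": [0.753, -0.142, -0.11], "delta_rot": [0.002, 0.001, -0.342]}]}}

```text
t: 13.65
ee_pos: [0.4734, -0.0933, 0.321]
tcp_rot: [-1.463, -2.763, -0.002]
wrist_force: [0.6, -0.2, 1.4]
finger_gap: 1.002
```

Emit:
{"name": "carry_out", "arguments": {"deltas": [{"xyz": [0.33, 0.2, -0.06], "delta_rot": [0, 0, -0.07]}, {"xyz": [0.661, 0.387, -0.11], "delta_rot": [0, 0, -0.14]}, {"xyz": [0.661, 0.387, -0.11], "delta_rot": [0, 0, -0.21]}, {"xyz": [0.661, 0.387, -0.11], "delta_rot": [0, 0, -0.28]}, {"xyz": [0.661, 0.387, -0.11], "delta_rot": [0.001, 0.001, -0.341]}, {"xyz": [0.661, 0.387, -0.11], "delta_rot": [0.001, 0.001, -0.341]}]}}

```text
t: 14.25
ee_pos: [0.4672, -0.0166, 0.3301]
tcp_rot: [-0.403, -3.093, -0.009]
wrist_force: [-0.4, -0.1, 0.4]
finger_gap: 0.999
```

```bash
cat > m4.py <<'E'
from plan import *
import sys
n=sys.argv[1]
s=ctrl.get_state();print(s['t'],s['ee_pos'],s['tcp_rot'],s['joint_positions'])
p,d,c,T=cam('wrist');save(p,n+'.png');np.savez(n+'.npz',p=p,d=d,T=T)
W=cloud(d,c,T);x,y,h=W[...,0],W[...,1],W[...,2]
for r in ctrl.regions_of('wrist','cross')[:3]:
    w=W[r['region']];print('cross',r['score'],r['box'],np.nanmedian(w,0))
r=np.hypot(x-.5172,y+.0212)
rim=(r<.075)&(np.abs(h-.062)<.003);q=W[rim][:,:2].astype(np.float32)*1000
print('rim enc',len(q),cv2.minEnclosingCircle(q),np.nanmedian(h[rim]))
hub=(r<.02)&(np.abs(h-.056)<.004);q=W[hub][:,:2].astype(np.float32)*1000
if len(q):print('hub',len(q),cv2.minEnclosingCircle(q))
E
python3 m4.py w4
```

```text
14.25 [ 0.4671907 -0.016617   0.3301081] [-0.40273967 -3.09338083 -0.00896823] [-0.1296315   0.1434381   1.66296256  0.00587892  1.35728875 -1.44280541]
rim enc 4291 ((516.9967041015625, -21.06439971923828), 74.92692565917969) 0.06253223594124402
hub 485 ((516.5213012695312, -22.32255744934082), 14.836183547973633)
```

View pics/w4.png

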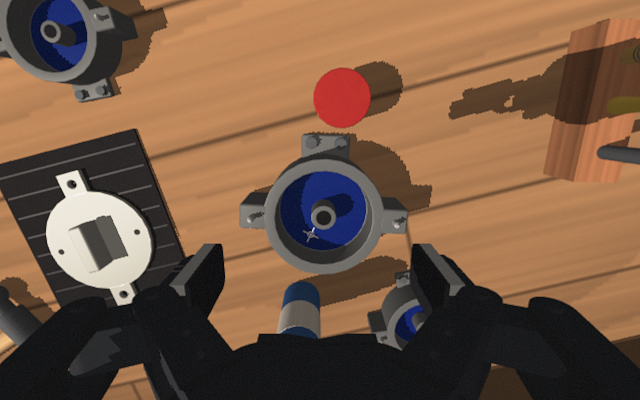

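The housing is open: hub at px (323,217), bright cross near (311,234), with the can and tin untouched. I'll locate the cross precisely.

```bash
cat > m5.py <<'E'
from plan import *
import sys
z=np.load(sys.argv[1]+'.npz');c=ctrl.get_calibration('wrist');p,T=z['p'],z['T']
v,u=np.mgrid[0:400,0:640]
D=np.stack([(u-c['cx'])/c['fx'],(v-c['cy'])/c['fy'],np.ones_like(u)],-1)@T[:3,:3].T
W=T[:3,3]+D*((.025-T[2,3])/D[...,2])[...,None]   # ray onto floor plane
r=np.hypot(W[...,0]-.517,W[...,1]+.0213)
m=(r<.052)&(r>.020)&(p.min(-1)>90)&(p[...,2]<255)
k,l,st,ce=cv2.connectedComponentsWithStats(m.astype(np.uint8),connectivity=8)
for i in range(1,k):
    if st[i,4]>5:
        mm=l==i; rc=cv2.minAreaRect(W[mm][:,:2].astype(np.float32)*1000)
        print(st[i],ce[i],np.round(W[mm].mean(0),4),rc,'r',np.hypot(*(W[mm].mean(0)[:2]-[.517,-.0213])))
cv2.imwrite('pics/c_'+sys.argv[1]+'.png',cv2.resize(p[150:280,250:400,::-1],None,fx=5,fy=4.5,interpolation=cv2.INTER_CUBIC))
E
python3 m5.py w4
```

```text
[303 169  45   8  74] [324.60810811 170.95945946] [ 0.4702 -0.0073  0.025 ] ((471.5113830566406, -6.871501922607422), (54.196407318115234, 7.72497034072876), 72.43523406982422) r 0.04886028006098005
[311 219  24  10  83] [322.4939759  224.79518072] [ 0.537  -0.0274  0.025 ] ((535.6512451171875, -27.289955139160156), (29.44583511352539, 11.612692832946777), 72.42845153808594) r 0.020914070061506515
[311 227   4   6  14] [312.64285714 229.57142857] [ 0.54   -0.0413  0.025 ] ((540.0630493164062, -41.202781677246094), (2.3258156776428223, 7.8185954093933105), 49.6739387512207) r 0.030468977641423273
[307 231   3   4   6] [308.  232.5] [ 0.5423 -0.0481  0.025 ] ((542.3318481445312, -48.09171676635742), (0.9366015195846558, 4.7734270095825195), 31.63957977294922) r 0.0368698215071916
[308 234   9   5  16] [311.6875 235.6875] [ 0.5478 -0.0446  0.025 ] ((547.7649536132812, -44.576725006103516), (10.447029113769531, 5.119544982910156), 82.63483428955078) r 0.03863459516657786
```

View pics/c_w4.png

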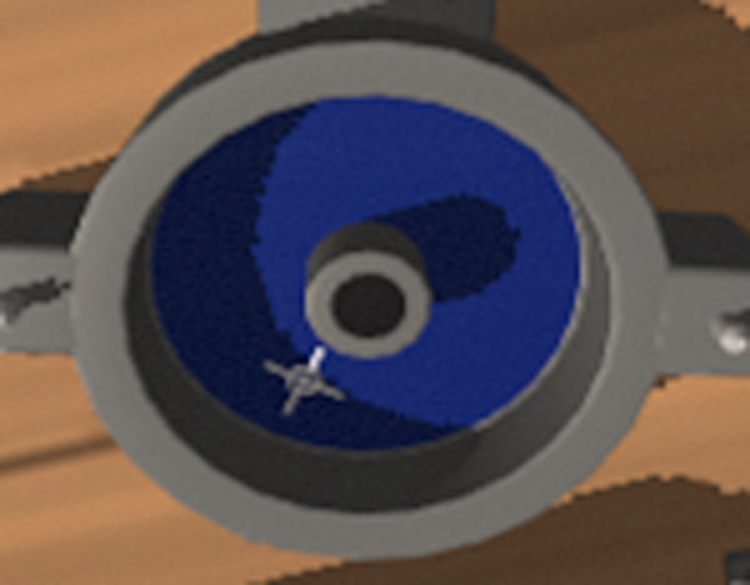

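Run:
```python
from plan import *
z=np.load('w4.npz');c=ctrl.get_calibration('wrist');T=z['T']
d=T[:3,:3]@np.array([(310.4-c['cx'])/c['fx'],(234.3-c['cy'])/c['fy'],1]);w=T[:3,3]+d*(.025-T[2,3])/d[2]
print(w,np.hypot(w[0]-.517,w[1]+.0213))
plan([((w[0]-.02,w[1]+.005,.25),74)])
```

```text
[ 0.54551301 -0.04574834  0.025     ] 0.03755946183859364
xyz [-0.319, -0.041, 0.398] rot [0.001, -0.005, 0.004] rows>=1.0
xyz [-0.316, -0.038, 0.4] rot [0.0, -0.005, 0.004] rows>=1.0
   -> [ 0.5255 -0.0408  0.25  ] 74
```

Emit:
{"name": "carry_out", "arguments": {"deltas": [{"xyz": [-0.2, -0.02, 0.25], "delta_rot": [0, -0.004, 0.004]}, {"xyz": [-0.4, -0.05, 0.5], "delta_rot": [0, -0.008, 0.008]}, {"xyz": [-0.635, -0.079, 0.798], "delta_rot": [0.001, -0.01, 0.008]}, {"xyz": [-0.635, -0.079, 0.798], "delta_rot": [0.001, -0.01, 0.008]}, {"xyz": [-0.635, -0.079, 0.798], "delta_rot": [0.001, -0.01, 0.008]}]}}

```text
t: 14.85
ee_pos: [0.5244, -0.0404, 0.2484]
tcp_rot: [-0.44, -3.106, -0.002]
wrist_force: [0.4, 0.1, 0.6]
finger_gap: 1.003
```

```bash
python3 m4.py w5; sed -i 's/\[150:280,250:400,::-1\]/[120:260,240:400,::-1]/' m5.py; python3 m5.py w5
```

```text
14.85 [ 0.52442192 -0.04038539  0.24835517] [-4.40345178e-01 -3.10620324e+00 -1.57034497e-03] [-1.57704440e-01  2.91311084e-01  1.68447153e+00  1.00761913e-03
  1.17015842e+00 -1.44724619e+00]
cross 0.63 [622.5, 52.6, 17.5, 62.5] [0.53233003 0.2722015  0.00615831]
rim enc 8249 ((517.2615966796875, -21.21836280822754), 74.98004150390625) 0.06260343513051808
hub 908 ((516.6953125, -22.090957641601562), 14.76158618927002)
[322 180  30  12  82] [337.15853659 187.82926829] [ 0.5367 -0.0239  0.025 ] ((535.7330322265625, -23.59880828857422), (28.460926055908203, 8.655367851257324), 83.84938049316406) r 0.019916761119415413
[308 192  20  20 104] [318.03846154 201.34615385] [ 0.5447 -0.0456  0.025 ] ((544.9307250976562, -45.71583557128906), (15.653609275817871, 15.896037101745605), 3.750166893005371) r 0.03686135156374056
```

View pics/c_w5.png

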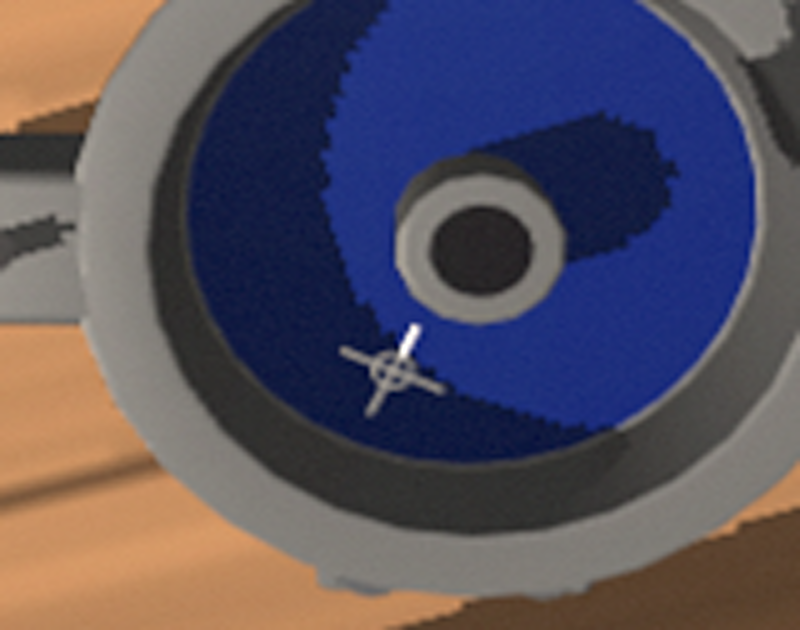

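The cross is clear, centred at crop (393,370), or px (318,202); that is world ≈ (0.5445,-0.0455), radius ≈ 36 mm. On to the punch.

Run:
```python
from plan import *
plan([((.41,.333,.33),74)])
```

```text
xyz [0.427, 0.654, -0.159] rot [0.0, -0.0, -0.0] rows>=1.6
xyz [0.428, 0.654, -0.159] rot [0.0, -0.0, -0.0] rows>=1.6
xyz [0.427, 0.654, -0.159] rot [0.0, -0.0, -0.0] rows>=1.6
xyz [0.428, 0.653, -0.158] rot [0.0, -0.0, -0.0] rows>=1.6
xyz [0.427, 0.654, -0.159] rot [0.0, -0.0, -0.001] rows>=1.6
   -> [0.41  0.333 0.33 ] 74
```

Emit:
{"name": "carry_out", "arguments": {"deltas": [{"xyz": [0.2, 0.3, -0.12], "delta_rot": [0, 0, 0]}, {"xyz": [0.427, 0.654, -0.2], "delta_rot": [0, 0, 0]}, {"xyz": [0.64, 0.98, -0.3], "delta_rot": [0, 0, 0]}, {"xyz": [0.64, 0.98, -0.3], "delta_rot": [0, 0, 0]}]}}

```text
t: 15.35
ee_pos: [0.489, 0.0754, 0.2833]
tcp_rot: [0.433, 3.108, 0.006]
wrist_force: [0.7, -0.8, 0.7]
finger_gap: 1.0
```

Emit:
{"name": "carry_out", "arguments": {"deltas": [{"xyz": [0.2, 0.3, -0.1], "delta_rot": [0, 0, 0]}, {"xyz": [0.427, 0.654, -0.2], "delta_rot": [0, 0, 0]}, {"xyz": [0.64, 0.98, -0.3], "delta_rot": [0, 0, 0]}, {"xyz": [0.64, 0.98, -0.3], "delta_rot": [0, 0, 0]}]}}

```text
t: 15.75
ee_pos: [0.4534, 0.1904, 0.3162]
tcp_rot: [0.426, 3.105, 0.012]
wrist_force: [1.2, 0.0, -0.8]
finger_gap: 1.001
```

Emit:
{"name": "carry_out", "arguments": {"deltas": [{"xyz": [0.25, 0.4, -0.1], "delta_rot": [0, 0, 0]}, {"xyz": [0.6, 0.9, -0.2], "delta_rot": [0, 0, 0]}, {"xyz": [0.7, 1.0, -0.2], "delta_rot": [0, 0, 0]}, {"xyz": [0.7, 1.0, -0.2], "delta_rot": [0, 0, 0]}]}}

```text
t: 16.15
ee_pos: [0.412, 0.3073, 0.338]
tcp_rot: [0.421, 3.104, 0.016]
wrist_force: [0.6, -0.9, -0.3]
finger_gap: 1.005
```

Run:
```python
from plan import *
plan([((.41,.333,.33),74)])
```

```text
xyz [0.089, 0.242, 0.082] rot [0.005, 0.003, 0.005] rows>=0.5
   -> [0.41  0.333 0.33 ] 74
```

Emit:
{"name": "carry_out", "arguments": {"deltas": [{"xyz": [0.089, 0.242, 0.082], "delta_rot": [0.005, 0.003, 0.005]}, {"xyz": [0.089, 0.242, 0.082], "delta_rot": [0.005, 0.003, 0.005]}, {"xyz": [0.089, 0.242, 0.082], "delta_rot": [0.005, 0.003, 0.005]}, {"xyz": [0.089, 0.242, 0.082], "delta_rot": [0.005, 0.003, 0.005]}]}}

```text
t: 16.55
ee_pos: [0.4104, 0.3315, 0.3301]
tcp_rot: [0.44, 3.109, -0.0]
wrist_force: [-0.3, -0.1, -0.2]
finger_gap: 1.001
```

```bash
cat > m6.py <<'E'
from plan import *
import sys
n=sys.argv[1]
s=ctrl.get_state();print(s['t'],s['ee_pos'],s['tcp_rot'])
p,d,c,T=cam('wrist');save(p,n+'.png');np.savez(n+'.npz',p=p,d=d,T=T)
W=cloud(d,c,T);x,y,h=W[...,0],W[...,1],W[...,2]
for nm,a in dict(punch=(.426,.329,.134,.145),scr=(.474,.316,.122,.136),dr=(.522,.302,.119,.13)).items():
    m=(np.hypot(x-a[0],y-a[1])<.02)&(h>a[2])&(h<a[3]);q=W[m][:,:2].astype(np.float32)*1000
    if len(q):print(nm,len(q),cv2.minEnclosingCircle(q),q.mean(0),np.nanmedian(h[m]))
m=(np.hypot(x-.474,y-.315)<.12)&(np.abs(h-.05)<.004);q=W[m][:,:2].astype(np.float32)*1000;print('block',len(q),cv2.minAreaRect(q))
E
python3 m6.py w6
```

```text
16.55 [0.41037935 0.33154062 0.33012622] [ 4.39974731e-01  3.10915015e+00 -1.46246748e-04]
punch 342 ((427.18408203125, 329.2964172363281), 9.250720024108887) [426.55563 329.44858] 0.1392160723708961
scr 232 ((475.22003173828125, 315.40478515625), 8.452580451965332) [474.0263  315.73492] 0.12707902921457268
dr 199 ((523.3860473632812, 301.4123840332031), 8.20778751373291) [522.1731 301.97  ] 0.12433620655788807
block 4237 ((475.32763671875, 315.4709167480469), (52.15970993041992, 170.0081329345703), 73.94612884521484)
```

View pics/w6.png

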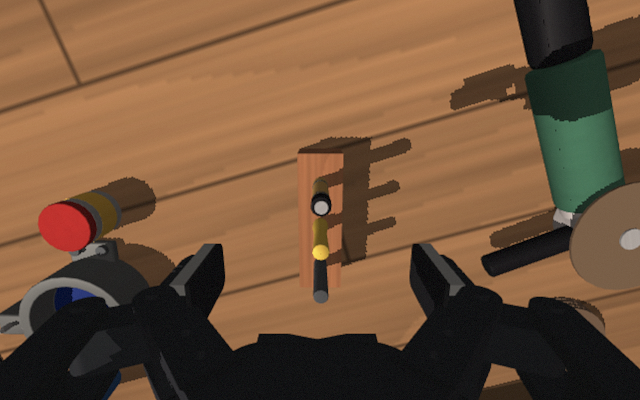

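The punch (black/white cap) is at px (320,205), consistent with the block geometry, so its axis is at (0.4272,0.3293). Next I'll descend.

Run:
```python
from plan import *
plan([((.4272,.3293,.24),74),((.4272,.3293,.154),74)])
```

```text
xyz [-0.167, 0.024, 0.902] rot [0.0, 0.001, -0.001] rows>=1.8
   -> [0.4272 0.3293 0.24  ] 74
xyz [-0.0, -0.0, 0.86] rot [0.0, -0.0, -0.0] rows>=1.7
   -> [0.4272 0.3294 0.154 ] 74
```

Emit:
{"name": "carry_out", "arguments": {"deltas": [{"xyz": [-0.1, 0.02, 0.25], "delta_rot": [0, 0.001, 0]}, {"xyz": [-0.167, 0.024, 0.6], "delta_rot": [0, 0.001, 0]}, {"xyz": [-0.167, 0.024, 0.9], "delta_rot": [0, 0.001, 0]}, {"xyz": [-0.167, 0.024, 0.9], "delta_rot": [0, 0.001, 0]}, {"xyz": [-0.167, 0.024, 0.9], "delta_rot": [0, 0.001, 0]}]}}

```text
t: 17.1
ee_pos: [0.4274, 0.3286, 0.2404]
tcp_rot: [-0.442, -3.109, 0.001]
wrist_force: [-1.0, -0.4, 0.5]
finger_gap: 0.998
```

Run:
```python
from plan import *
plan([((.4272,.3293,.2),74),((.4272,.3293,.154),74)])
```

```text
xyz [0.003, 0.007, 0.404] rot [-0.0, -0.001, -0.001] rows>=0.8
   -> [0.4273 0.3293 0.2   ] 74
xyz [0.001, -0.0, 0.46] rot [-0.0, 0.0, -0.0] rows>=0.9
   -> [0.4272 0.3293 0.154 ] 74
```

Emit:
{"name": "carry_out", "arguments": {"deltas": [{"xyz": [0.003, 0.007, 0.25], "delta_rot": [0, -0.001, -0.001]}, {"xyz": [0.003, 0.007, 0.5], "delta_rot": [0, -0.001, -0.001]}, {"xyz": [0.003, 0.007, 0.75], "delta_rot": [0, -0.001, -0.001]}, {"xyz": [0.003, 0.007, 0.865], "delta_rot": [0, -0.001, -0.001]}, {"xyz": [0.003, 0.007, 0.865], "delta_rot": [0, -0.001, -0.001]}, {"xyz": [0.003, 0.007, 0.865], "delta_rot": [0, -0.001, -0.001]}]}}

```text
t: 17.7
ee_pos: [0.4281, 0.3299, 0.1554]
tcp_rot: [0.438, 3.108, 0.002]
wrist_force: [-0.5, -0.0, 0.3]
finger_gap: 0.998
```

Emit:
{"name": "carry_out", "arguments": {"deltas": [{"xyz": [0, 0, 0], "delta_rot": [0, 0, 0]}, {"xyz": [0, 0, 0], "delta_rot": [0, 0, 0]}, {"xyz": [0, 0, 0], "delta_rot": [0, 0, 0]}]}}

```text
t: 18.0
ee_pos: [0.4286, 0.3302, 0.1564]
tcp_rot: [0.438, 3.107, 0.004]
wrist_force: [-0.4, 0.2, 0.6]
finger_gap: 1.003
```

Run:
```python
from plan import *
plan([((.4272,.3293,.154),74)])
```

```text
xyz [0.011, -0.013, 0.024] rot [0.001, 0.002, -0.0] rows>=0.1
   -> [0.4272 0.3293 0.154 ] 74
```

Emit:
{"name": "carry_out", "arguments": {"deltas": [{"xyz": [0.013, -0.015, 0.03], "delta_rot": [0.001, 0.002, 0]}, {"xyz": [0.013, -0.015, 0.03], "delta_rot": [0.001, 0.002, 0]}, {"xyz": [0.013, -0.015, 0.03], "delta_rot": [0.001, 0.002, 0]}]}}

```text
t: 18.3
ee_pos: [0.4268, 0.329, 0.1532]
tcp_rot: [-0.439, -3.11, -0.001]
wrist_force: [0.9, 0.3, 0.3]
finger_gap: 1.002
```

Emit:
{"name": "carry_out", "arguments": {"deltas": [{"xyz": [0, 0, 0], "delta_rot": [0, 0, 0]}, {"xyz": [0, 0, 0], "delta_rot": [0, 0, 0]}, {"xyz": [0, 0, 0], "delta_rot": [0, 0, 0]}, {"xyz": [0, 0, 0], "delta_rot": [0, 0, 0]}, {"xyz": [0, 0, 0], "delta_rot": [0, 0, 0]}, {"xyz": [0, 0, 0], "delta_rot": [0, 0, 0]}, {"xyz": [0, 0, 0], "delta_rot": [0, 0, 0]}, {"xyz": [0, 0, 0], "delta_rot": [0, 0, 0]}], "jaw": -1, "grip_force": 80}}

```text
t: 19.1
ee_pos: [0.4269, 0.3291, 0.1534]
tcp_rot: [-0.439, -3.11, -0.001]
wrist_force: [0.2, 0.7, 2.4]
finger_gap: 0.178
```

Run:
```python
from plan import *
s=ctrl.get_state();print(s['ee_pos'],s['tcp_rot'],s['wrist_force'],s['torque'])
plan([((.4272,.3293,.154),74)])
```

```text
[0.42687068 0.32908667 0.1533553 ] [-4.38538671e-01 -3.11040230e+00 -1.09072227e-03] [0.15897399 0.73408378 2.38760491] [ 0.0092133   0.05100063 -0.0408295 ]
xyz [-0.003, 0.003, -0.006] rot [0.0, -0.0, -0.0] rows>=0.0
   -> [0.4272 0.3293 0.154 ] 74
```

The grip is good (gap ≈ 15–17 mm). Next I'll lift straight up.

Emit:
{"name": "carry_out", "arguments": {"deltas": [{"xyz": [0, 0, -0.06], "delta_rot": [0, 0, 0]}, {"xyz": [0, 0, -0.15], "delta_rot": [0, 0, 0]}, {"xyz": [0, 0, -0.3], "delta_rot": [0, 0, 0]}, {"xyz": [0, 0, -0.5], "delta_rot": [0, 0, 0]}, {"xyz": [0, 0, -0.75], "delta_rot": [0, 0, 0]}, {"xyz": [0, 0, -1.0], "delta_rot": [0, 0, 0]}, {"xyz": [0, 0, -1.0], "delta_rot": [0, 0, 0]}]}}

```text
t: 19.8
ee_pos: [0.4287, 0.3302, 0.2574]
tcp_rot: [0.438, 3.105, 0.01]
wrist_force: [1.2, 0.8, -0.7]
finger_gap: 0.179
```

Run:
```python
from plan import *
s=ctrl.get_state();print(s['finger_gap'],s['wrist_force'])
plan([((.46,.24,.30),74),((.5441,-.0456,.30),74)])
```

```text
0.17864385094512233 [ 1.22151139  0.79241053 -0.68749154]
xyz [-0.276, -0.389, -0.214] rot [0.002, 0.001, -0.0] rows>=1.0
xyz [-0.276, -0.389, -0.213] rot [0.001, 0.001, -0.0] rows>=1.0
   -> [0.46 0.24 0.3 ] 74
xyz [-0.533, -0.837, -0.0] rot [0.0, 0.0, -0.0] rows>=2.0
xyz [-0.532, -0.838, -0.0] rot [0.0, 0.0, -0.0] rows>=2.0
xyz [-0.533, -0.837, -0.001] rot [0.0, 0.0, -0.0] rows>=2.0
   -> [ 0.5441 -0.0456  0.3   ] 74
```

Emit:
{"name": "carry_out", "arguments": {"deltas": [{"xyz": [-0.15, -0.2, -0.2], "delta_rot": [0, 0, 0]}, {"xyz": [-0.35, -0.45, -0.4], "delta_rot": [0.002, 0.001, 0]}, {"xyz": [-0.55, -0.78, -0.42], "delta_rot": [0.003, 0.002, 0]}, {"xyz": [-0.55, -0.78, -0.42], "delta_rot": [0.003, 0.002, 0]}]}}

```text
t: 20.2
ee_pos: [0.4605, 0.2363, 0.2993]
tcp_rot: [0.444, 3.108, -0.003]
wrist_force: [0.0, 0.8, -1.6]
finger_gap: 0.179
```

Emit:
{"name": "carry_out", "arguments": {"deltas": [{"xyz": [-0.15, -0.25, 0], "delta_rot": [0, 0, 0]}, {"xyz": [-0.35, -0.55, 0], "delta_rot": [0, 0, 0]}, {"xyz": [-0.533, -0.837, 0], "delta_rot": [0, 0, 0]}, {"xyz": [-0.533, -0.837, 0], "delta_rot": [0, 0, 0]}]}}

```text
t: 20.6
ee_pos: [0.4887, 0.1381, 0.2986]
tcp_rot: [0.449, 3.108, -0.006]
wrist_force: [0.3, -0.4, -1.7]
finger_gap: 0.18
```

Emit:
{"name": "carry_out", "arguments": {"deltas": [{"xyz": [-0.15, -0.25, 0], "delta_rot": [0, 0, 0]}, {"xyz": [-0.35, -0.55, 0], "delta_rot": [0, 0, 0]}, {"xyz": [-0.533, -0.837, 0], "delta_rot": [0, 0, 0]}, {"xyz": [-0.533, -0.837, 0], "delta_rot": [0, 0, 0]}]}}

```text
t: 21.0
ee_pos: [0.5169, 0.0404, 0.2983]
tcp_rot: [0.455, 3.107, -0.008]
wrist_force: [-0.7, 0.9, -1.3]
finger_gap: 0.179
```

Run:
```python
from plan import *
s=ctrl.get_state();print(s['ee_pos'])
plan([((.5441,-.0456,.30),74)])
```

```text
[0.51693426 0.04039809 0.29827505]
xyz [-0.507, -0.746, -0.012] rot [-0.002, 0.001, -0.005] rows>=1.8
   -> [ 0.5441 -0.0456  0.3   ] 74
```

Emit:
{"name": "carry_out", "arguments": {"deltas": [{"xyz": [-0.15, -0.25, 0], "delta_rot": [0, 0, 0]}, {"xyz": [-0.35, -0.55, 0], "delta_rot": [0, 0, -0.005]}, {"xyz": [-0.507, -0.746, 0], "delta_rot": [-0.002, 0.001, -0.005]}, {"xyz": [-0.507, -0.746, 0], "delta_rot": [-0.002, 0.001, -0.005]}, {"xyz": [-0.507, -0.746, 0], "delta_rot": [-0.002, 0.001, -0.005]}, {"xyz": [-0.507, -0.746, 0], "delta_rot": [-0.002, 0.001, -0.005]}]}}

```text
t: 21.6
ee_pos: [0.5434, -0.044, 0.2982]
tcp_rot: [-0.437, -3.109, -0.0]
wrist_force: [0.6, 0.3, -2.2]
finger_gap: 0.182
```

Run:
```python
from plan import *
p,d,c,T=cam('wrist');np.savez('w7.npz',p=p,d=d,T=T)
save(np.hstack([cv2.resize(p[140:400,190:450],(520,520))]),'w7.png')
for r in ctrl.find_in('wrist','punch_mid')[:2]+ctrl.find_in('wrist','punch_tip')[:2]: print(r)
s=ctrl.get_state()
# expected tip pixel & cross pixel
A=R.from_rotvec(s['tcp_rot']).as_matrix();tip=s['ee_pos']+A@np.array([0,0,.1434])
for w in (tip,np.array([.5444,-.0454,.025])):
    q=np.linalg.inv(T)@np.r_[w,1];print(w,c['cx']+c['fx']*q[0]/q[2],c['cy']+c['fy']*q[1]/q[2])
plan([((.5441,-.0456,.2),74)])
```

```text
{'box': [312.0, 171.3, 6.2, 5.0], 'score': 0.68}
{'box': [289.3, 205.3, 57.4, 134.5], 'score': 0.62}
{'box': [312.7, 207.1, 12.5, 8.6], 'score': 0.4}
[ 0.54351205 -0.0443422   0.15523978] 317.36761701849906 204.69411469341523
[ 0.5444 -0.0454  0.025 ] 316.4714867770236 171.58066293779936
xyz [-0.009, -0.011, 0.986] rot [-0.0, -0.0, 0.0] rows>=2.0
   -> [ 0.5441 -0.0456  0.2   ] 74
```

View pics/w7.png

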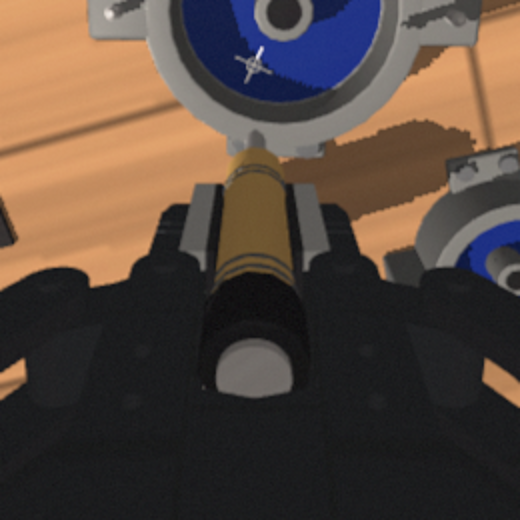

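The tip is at px (318,205) as expected, and the cross at (316,173), also as predicted. Next I'll descend to just above the floor.

Emit:
{"name": "carry_out", "arguments": {"deltas": [{"xyz": [-0.009, -0.011, 0.25], "delta_rot": [0, 0, 0]}, {"xyz": [-0.009, -0.011, 0.5], "delta_rot": [0, 0, 0]}, {"xyz": [-0.009, -0.011, 0.8], "delta_rot": [0, 0, 0]}, {"xyz": [-0.009, -0.011, 0.98], "delta_rot": [0, 0, 0]}, {"xyz": [-0.009, -0.011, 0.98], "delta_rot": [0, 0, 0]}, {"xyz": [-0.009, -0.011, 0.98], "delta_rot": [0, 0, 0]}]}}

```text
t: 22.35
ee_pos: [0.5442, -0.0451, 0.2009]
tcp_rot: [-0.435, -3.11, 0.001]
wrist_force: [0.8, 1.3, -1.1]
finger_gap: 0.179
```

Run:
```python
from plan import *
plan([((.5441,-.0456,.177),74)])
```

```text
xyz [-0.001, -0.005, 0.239] rot [-0.0, -0.001, 0.001] rows>=0.5
   -> [ 0.5441 -0.0457  0.177 ] 74
```

Emit:
{"name": "carry_out", "arguments": {"deltas": [{"xyz": [-0.001, -0.005, 0.1], "delta_rot": [0, -0.001, 0.001]}, {"xyz": [-0.001, -0.005, 0.2], "delta_rot": [0, -0.001, 0.001]}, {"xyz": [-0.001, -0.005, 0.25], "delta_rot": [0, -0.001, 0.001]}, {"xyz": [-0.001, -0.005, 0.25], "delta_rot": [0, -0.001, 0.001]}, {"xyz": [-0.001, -0.005, 0.25], "delta_rot": [0, -0.001, 0.001]}]}}

```text
t: 22.85
ee_pos: [0.5441, -0.0457, 0.1758]
tcp_rot: [0.438, 3.11, -0.001]
wrist_force: [0.2, 0.4, -1.4]
finger_gap: 0.175
```

Run:
```python
from plan import *
s=ctrl.get_state()
p,d,c,T=cam('wrist');np.savez('w8.npz',p=p,d=d,T=T)
save(cv2.resize(p[180:240,280:360],None,fx=10,fy=10,interpolation=cv2.INTER_CUBIC),'w8.png')
A=R.from_rotvec(s['tcp_rot']).as_matrix();tip=s['ee_pos']+A@np.array([0,0,.1434])
print(s['ee_pos'],s['wrist_force'])
for w in (tip,np.array([.5444,-.0454,.025])):
    q=np.linalg.inv(T)@np.r_[w,1];u,v=c['cx']+c['fx']*q[0]/q[2],c['cy']+c['fy']*q[1]/q[2];print(w,u,v,'crop',(u-280+.5)*10-.5,(v-180+.5)*10-.5,'px/m',c['fx']/q[2])
plan([((.5441,-.0456,.165),74)])
```

```text
[ 0.54411387 -0.0456651   0.17579554] [ 0.21829688  0.43545544 -1.36800335]
[ 0.54418172 -0.04577538  0.0323956 ] 317.7143154572402 203.82363624673934 crop 381.6431545724022 242.7363624673934 px/m 1390.5184167265807
[ 0.5444 -0.0454  0.025 ] 318.25642907207043 201.0315281627309 crop 387.0642907207043 214.81528162730893 px/m 1347.467217272531
xyz [0.002, 0.001, 0.11] rot [-0.0, 0.001, -0.0] rows>=0.2
   -> [ 0.5441 -0.0456  0.165 ] 74
```

View pics/w8.png

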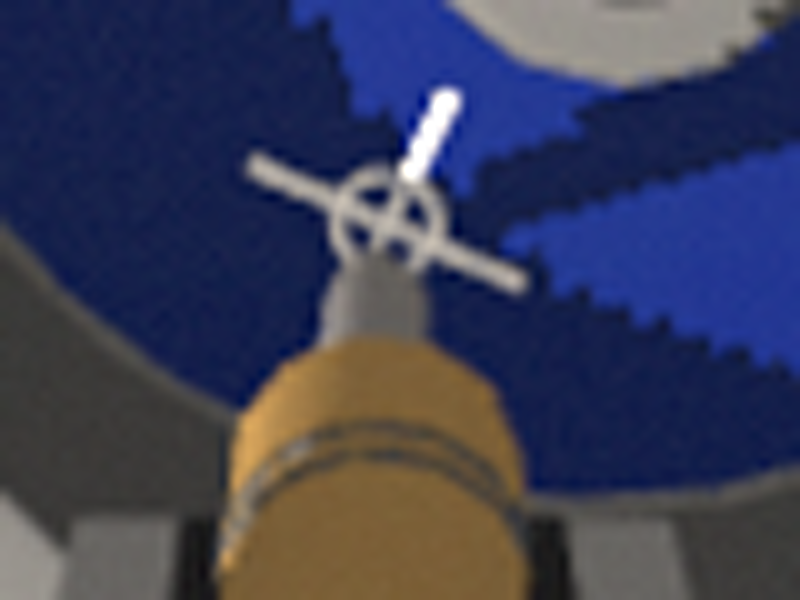

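The tip is at crop (381,252) and the cross centre at (387,222). Both match the predicted relation within 0.5 mm, so I'll press.

Emit:
{"name": "carry_out", "arguments": {"deltas": [{"xyz": [0.004, 0.004, 0.04], "delta_rot": [0, 0.001, 0]}, {"xyz": [0.004, 0.004, 0.07], "delta_rot": [0, 0.001, 0]}, {"xyz": [0.004, 0.004, 0.1], "delta_rot": [0, 0.001, 0]}, {"xyz": [0.004, 0.004, 0.13], "delta_rot": [0, 0.001, 0]}, {"xyz": [0.004, 0.004, 0.155], "delta_rot": [0, 0.001, 0]}, {"xyz": [0.004, 0.004, 0.165], "delta_rot": [0, 0.001, 0]}, {"xyz": [0.004, 0.004, 0.165], "delta_rot": [0, 0.001, 0]}], "grip_force": 100}}

```text
t: 23.6
ee_pos: [0.5445, -0.0453, 0.1609]
tcp_rot: [0.438, 3.11, -0.001]
wrist_force: [-2.9, 0.8, 11.0]
finger_gap: 0.178
```

Emit:
{"name": "carry_out", "arguments": {"deltas": [{"xyz": [0.003, -0.002, 0.02], "delta_rot": [0, 0, 0]}, {"xyz": [0.003, -0.002, 0.035], "delta_rot": [0, 0, 0]}, {"xyz": [0.003, -0.002, 0.045], "delta_rot": [0, 0, 0]}, {"xyz": [0.003, -0.002, 0.055], "delta_rot": [0, 0, 0]}, {"xyz": [0.003, -0.002, 0.055], "delta_rot": [0, 0, 0]}]}}

```text
t: 24.1
ee_pos: [0.5445, -0.0454, 0.1572]
tcp_rot: [0.438, 3.108, -0.001]
wrist_force: [-3.1, 0.6, 15.2]
finger_gap: 0.176
```

Emit:
{"name": "carry_out", "arguments": {"deltas": [{"xyz": [0.003, -0.002, 0.02], "delta_rot": [0, 0, 0]}, {"xyz": [0.003, -0.002, 0.03], "delta_rot": [0, 0, 0]}, {"xyz": [0.003, -0.002, 0.03], "delta_rot": [0, 0, 0]}, {"xyz": [0.003, -0.002, 0.03], "delta_rot": [0, 0, 0]}]}}

```text
t: 24.5
ee_pos: [0.5444, -0.0454, 0.1565]
tcp_rot: [0.438, 3.107, -0.0]
wrist_force: [-2.5, 0.3, 17.5]
finger_gap: 0.178
```

Emit:
{"name": "carry_out", "arguments": {"deltas": [{"xyz": [0.002, -0.001, 0.02], "delta_rot": [0, 0, 0]}, {"xyz": [0.002, -0.001, 0.035], "delta_rot": [0, 0, 0]}, {"xyz": [0.002, -0.001, 0.035], "delta_rot": [0, 0, 0]}, {"xyz": [0.002, -0.001, 0.035], "delta_rot": [0, 0, 0]}]}}

```text
t: 24.9
ee_pos: [0.5445, -0.0454, 0.1561]
tcp_rot: [0.437, 3.105, -0.0]
wrist_force: [-5.8, 0.5, 22.3]
finger_gap: 0.173
```

That is a hard stop: net force ≈ 23 N, above the 16 N the spring needs at full travel. Next I'll lift straight up.

Emit:
{"name": "carry_out", "arguments": {"deltas": [{"xyz": [0, 0, -0.06], "delta_rot": [0, 0, 0]}, {"xyz": [0, 0, -0.15], "delta_rot": [0, 0, 0]}, {"xyz": [0, 0, -0.3], "delta_rot": [0, 0, 0]}, {"xyz": [0, 0, -0.5], "delta_rot": [0, 0, 0]}, {"xyz": [0, 0, -0.75], "delta_rot": [0, 0, 0]}, {"xyz": [0, 0, -1.0], "delta_rot": [0, 0, 0]}, {"xyz": [0, 0, -1.0], "delta_rot": [0, 0, 0]}]}}

```text
t: 25.6
ee_pos: [0.5459, -0.0456, 0.2592]
tcp_rot: [0.436, 3.097, -0.0]
wrist_force: [0.8, -0.7, 0.3]
finger_gap: 0.173
```

Run:
```python
from plan import *
plan([((.53,.0,.305),74),((.4269,.3291,.305),74)])
```

```text
xyz [0.273, 0.395, -0.461] rot [0.001, 0.006, -0.0] rows>=1.3
   -> [0.53  0.    0.305] 74
xyz [0.475, 0.719, -0.001] rot [-0.0, 0.0, -0.0] rows>=1.7
xyz [0.475, 0.72, -0.001] rot [-0.0, 0.0, -0.0] rows>=1.7
xyz [0.475, 0.719, -0.0] rot [-0.0, 0.0, -0.0] rows>=1.7
xyz [0.475, 0.72, -0.001] rot [-0.0, 0.0, -0.0] rows>=1.7
   -> [0.4269 0.3291 0.305 ] 74
```

Emit:
{"name": "carry_out", "arguments": {"deltas": [{"xyz": [0.1, 0.15, -0.25], "delta_rot": [0, 0.002, 0]}, {"xyz": [0.2, 0.3, -0.46], "delta_rot": [0.001, 0.004, 0]}, {"xyz": [0.273, 0.395, -0.461], "delta_rot": [0.001, 0.006, 0]}, {"xyz": [0.273, 0.395, -0.461], "delta_rot": [0.001, 0.006, 0]}]}}

```text
t: 26.0
ee_pos: [0.529, 0.0012, 0.3038]
tcp_rot: [-0.435, -3.11, 0.001]
wrist_force: [0.6, 0.1, -1.8]
finger_gap: 0.173
```

Emit:
{"name": "carry_out", "arguments": {"deltas": [{"xyz": [0.15, 0.24, 0], "delta_rot": [0, 0, 0]}, {"xyz": [0.32, 0.48, 0], "delta_rot": [0, 0, 0]}, {"xyz": [0.475, 0.72, 0], "delta_rot": [0, 0, 0]}, {"xyz": [0.475, 0.72, 0], "delta_rot": [0, 0, 0]}]}}

```text
t: 26.4
ee_pos: [0.5011, 0.0853, 0.3014]
tcp_rot: [-0.431, -3.106, 0.0]
wrist_force: [0.1, -0.9, -1.4]
finger_gap: 0.177
```

Emit:
{"name": "carry_out", "arguments": {"deltas": [{"xyz": [0.15, 0.24, 0], "delta_rot": [0, 0, 0]}, {"xyz": [0.32, 0.48, 0], "delta_rot": [0, 0, 0]}, {"xyz": [0.475, 0.72, 0], "delta_rot": [0, 0, 0]}, {"xyz": [0.475, 0.72, 0], "delta_rot": [0, 0, 0]}]}}

```text
t: 26.8
ee_pos: [0.4739, 0.169, 0.2998]
tcp_rot: [-0.426, -3.104, 0.001]
wrist_force: [-0.0, -0.6, -0.3]
finger_gap: 0.173
```

Emit:
{"name": "carry_out", "arguments": {"deltas": [{"xyz": [0.15, 0.24, 0], "delta_rot": [0, 0, 0]}, {"xyz": [0.32, 0.48, 0], "delta_rot": [0, 0, 0]}, {"xyz": [0.475, 0.72, 0], "delta_rot": [0, 0, 0]}, {"xyz": [0.475, 0.72, 0], "delta_rot": [0, 0, 0]}]}}

```text
t: 27.2
ee_pos: [0.4473, 0.2522, 0.2987]
tcp_rot: [-0.422, -3.103, 0.002]
wrist_force: [0.3, -0.2, -1.0]
finger_gap: 0.177
```

Run:
```python
from plan import *
plan([((.4269,.3291,.305),74)])
```

```text
xyz [0.402, 0.686, -0.06] rot [-0.001, -0.005, 0.004] rows>=1.6
   -> [0.4269 0.3291 0.305 ] 74
```

Emit:
{"name": "carry_out", "arguments": {"deltas": [{"xyz": [0.15, 0.24, 0], "delta_rot": [0, -0.002, 0.002]}, {"xyz": [0.3, 0.48, 0], "delta_rot": [-0.001, -0.005, 0.004]}, {"xyz": [0.402, 0.686, -0.04], "delta_rot": [-0.001, -0.005, 0.004]}, {"xyz": [0.402, 0.686, -0.04], "delta_rot": [-0.001, -0.005, 0.004]}, {"xyz": [0.402, 0.686, -0.04], "delta_rot": [-0.001, -0.005, 0.004]}]}}

```text
t: 27.7
ee_pos: [0.4275, 0.3279, 0.302]
tcp_rot: [0.436, 3.111, -0.004]
wrist_force: [0.4, 1.2, -1.1]
finger_gap: 0.178
```

Run:
```python
from plan import *
s=ctrl.get_state()
p,d,c,T=cam('wrist')
save(cv2.resize(p[150:350,240:400],None,fx=3,fy=3,interpolation=cv2.INTER_CUBIC),'w9.png')
A=R.from_rotvec(s['tcp_rot']).as_matrix();print(s['ee_pos'])
z7=np.load('w7.npz')
# compare punch appearance in hand with the pre-press view (same tool-frame place)
a=cv2.cvtColor(z7['p'],cv2.COLOR_RGB2GRAY);b=cv2.cvtColor(p,cv2.COLOR_RGB2GRAY)
for nm,(v0,v1,u0,u1) in dict(cap=(270,345,285,350),shoulder=(210,245,295,340),tip=(202,222,308,328)).items():
    r=cv2.matchTemplate(b[v0-8:v1+8,u0-8:u1+8],a[v0:v1,u0:u1],cv2.TM_CCOEFF_NORMED);_,mx,_,l=cv2.minMaxLoc(r);print(nm,mx,'shift u,v',l[0]-8,l[1]-8)
plan([((.4269,.3291,.215),74)])
```

```text
[0.42753189 0.32785429 0.30198606]
cap 0.9899852871894836 shift u,v 0 0
shoulder 0.7324477434158325 shift u,v 0 0
tip 0.8001807928085327 shift u,v 0 0
xyz [0.01, 0.016, 0.87] rot [-0.001, 0.0, 0.0] rows>=1.7
   -> [0.4269 0.3291 0.215 ] 74
```

View pics/w9.png

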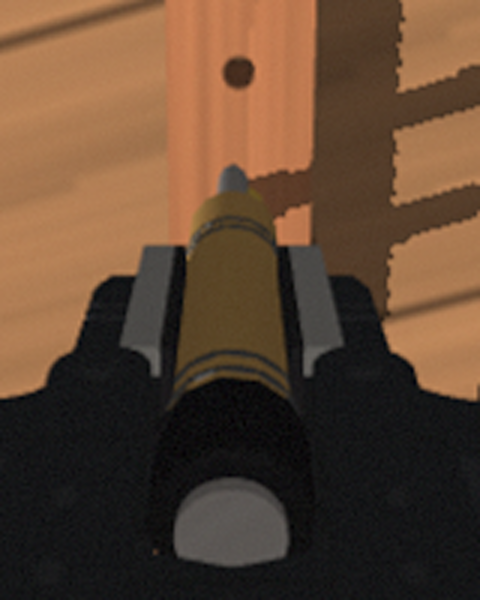

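The punch hasn't moved in the grip (zero shift from the earlier view), the nose is out, and the empty hole is at crop (238,72). Next I'll descend to just above it.

Emit:
{"name": "carry_out", "arguments": {"deltas": [{"xyz": [0.01, 0.016, 0.25], "delta_rot": [-0.001, 0, 0]}, {"xyz": [0.01, 0.016, 0.5], "delta_rot": [-0.001, 0, 0]}, {"xyz": [0.01, 0.016, 0.75], "delta_rot": [-0.001, 0, 0]}, {"xyz": [0.01, 0.016, 0.87], "delta_rot": [-0.001, 0, 0]}, {"xyz": [0.01, 0.016, 0.87], "delta_rot": [-0.001, 0, 0]}, {"xyz": [0.01, 0.016, 0.87], "delta_rot": [-0.001, 0, 0]}]}}

```text
t: 28.35
ee_pos: [0.4275, 0.3287, 0.2154]
tcp_rot: [0.438, 3.11, -0.001]
wrist_force: [0.0, -0.1, -0.6]
finger_gap: 0.174
```

Run:
```python
from plan import *
plan([((.4269,.3291,.159),74)])
```

```text
xyz [0.008, 0.003, 0.564] rot [-0.0, 0.0, -0.0] rows>=1.1
   -> [0.4269 0.3291 0.159 ] 74
```

Emit:
{"name": "carry_out", "arguments": {"deltas": [{"xyz": [0.008, 0.003, 0.08], "delta_rot": [0, 0, 0]}, {"xyz": [0.008, 0.003, 0.16], "delta_rot": [0, 0, 0]}, {"xyz": [0.008, 0.003, 0.24], "delta_rot": [0, 0, 0]}, {"xyz": [0.008, 0.003, 0.32], "delta_rot": [0, 0, 0]}, {"xyz": [0.008, 0.003, 0.4], "delta_rot": [0, 0, 0]}, {"xyz": [0.008, 0.003, 0.4], "delta_rot": [0, 0, 0]}]}}

```text
t: 28.95
ee_pos: [0.4262, 0.3288, 0.174]
tcp_rot: [-0.438, -3.11, 0.004]
wrist_force: [0.1, 0.2, -1.3]
finger_gap: 0.179
```

Run:
```python
from plan import *
print(ctrl.get_state()['wrist_force'])
plan([((.4269,.3291,.1535),74)])
```

```text
[ 0.12862769  0.19047794 -1.34686665]
xyz [-0.006, 0.006, 0.205] rot [-0.001, -0.0, -0.0] rows>=0.4
   -> [0.4269 0.3291 0.1535] 74
```

The tip is in the hole (no side force). Lowering to the shoulder.

Emit:
{"name": "carry_out", "arguments": {"deltas": [{"xyz": [-0.006, 0.005, 0.06], "delta_rot": [-0.001, 0, 0]}, {"xyz": [-0.006, 0.005, 0.11], "delta_rot": [-0.001, 0, 0]}, {"xyz": [-0.006, 0.005, 0.15], "delta_rot": [-0.001, 0, 0]}, {"xyz": [-0.006, 0.005, 0.18], "delta_rot": [-0.001, 0, 0]}, {"xyz": [-0.006, 0.005, 0.2], "delta_rot": [-0.001, 0, 0]}, {"xyz": [-0.006, 0.005, 0.2], "delta_rot": [-0.001, 0, 0]}]}}

```text
t: 29.55
ee_pos: [0.4268, 0.329, 0.1537]
tcp_rot: [-0.438, -3.11, 0.001]
wrist_force: [0.1, -0.5, -1.0]
finger_gap: 0.173
```

Emit:
{"name": "carry_out", "arguments": {"deltas": [{"xyz": [0, 0, 0.008], "delta_rot": [0, 0, 0]}, {"xyz": [0, 0, 0.015], "delta_rot": [0, 0, 0]}, {"xyz": [0, 0, 0.015], "delta_rot": [0, 0, 0]}]}}

```text
t: 29.85
ee_pos: [0.427, 0.3291, 0.1534]
tcp_rot: [-0.438, -3.111, -0.0]
wrist_force: [-1.3, -0.9, 5.6]
finger_gap: 0.175
```

Emit:
{"name": "carry_out", "arguments": {"deltas": [{"xyz": [0, 0, 0.01], "delta_rot": [0, 0, 0]}, {"xyz": [0, 0, 0.015], "delta_rot": [0, 0, 0]}, {"xyz": [0, 0, 0.015], "delta_rot": [0, 0, 0]}]}}

```text
t: 30.15
ee_pos: [0.4269, 0.3291, 0.1533]
tcp_rot: [0.438, 3.11, 0.001]
wrist_force: [-2.3, -2.3, 9.5]
finger_gap: 0.175
```

Seated at the same height as when I gripped it. Releasing and retreating straight up.

Emit:
{"name": "carry_out", "arguments": {"deltas": [{"xyz": [0, 0, 0], "delta_rot": [0, 0, 0]}, {"xyz": [0, 0, 0], "delta_rot": [0, 0, 0]}]}}

```text
t: 30.35
ee_pos: [0.4272, 0.3292, 0.1537]
tcp_rot: [0.438, 3.11, 0.002]
wrist_force: [-0.8, -0.1, -0.5]
finger_gap: 0.175
```

Emit:
{"name": "carry_out", "arguments": {"deltas": [{"xyz": [0, 0, 0], "delta_rot": [0, 0, 0]}, {"xyz": [0, 0, 0], "delta_rot": [0, 0, 0]}, {"xyz": [0, 0, 0], "delta_rot": [0, 0, 0]}, {"xyz": [0, 0, 0], "delta_rot": [0, 0, 0]}, {"xyz": [0, 0, 0], "delta_rot": [0, 0, 0]}, {"xyz": [0, 0, 0], "delta_rot": [0, 0, 0]}, {"xyz": [0, 0, 0], "delta_rot": [0, 0, 0]}, {"xyz": [0, 0, 0], "delta_rot": [0, 0, 0]}], "jaw": 1}}

```text
t: 31.15
ee_pos: [0.4271, 0.3292, 0.1537]
tcp_rot: [0.438, 3.11, 0.002]
wrist_force: [-0.6, -0.3, -1.0]
finger_gap: 0.996
```

Emit:
{"name": "carry_out", "arguments": {"deltas": [{"xyz": [0, 0, -0.2], "delta_rot": [0, 0, 0]}, {"xyz": [0, 0, -0.5], "delta_rot": [0, 0, 0]}, {"xyz": [0, 0, -1.0], "delta_rot": [0, 0, 0]}, {"xyz": [0, 0, -1.0], "delta_rot": [0, 0, 0]}]}}

```text
t: 31.55
ee_pos: [0.4302, 0.3312, 0.26]
tcp_rot: [0.436, 3.1, 0.015]
wrist_force: [0.8, 0.2, 0.2]
finger_gap: 1.0
```

Emit:
{"name": "carry_out", "arguments": {"deltas": [{"xyz": [0.1, 0, -0.3], "delta_rot": [0, 0, 0]}, {"xyz": [0.1, 0, -0.7], "delta_rot": [0, 0, 0]}, {"xyz": [0.1, 0, -0.7], "delta_rot": [0, 0, 0]}, {"xyz": [0.1, 0, -0.7], "delta_rot": [0, 0, 0]}]}}

```text
t: 31.95
ee_pos: [0.42, 0.3336, 0.3308]
tcp_rot: [0.436, 3.098, 0.018]
wrist_force: [-0.6, 0.3, -0.4]
finger_gap: 1.001
```

```bash
python3 m6.py w10
python3 - <<'E'
from plan import *
p,d,c,T=cam('top');W=cloud(d,c,T);x,y,h=W[...,0],W[...,1],W[...,2]
z=np.load('top0.npz');W0=cloud(z['d'],c,z['T'])
for nm,a in dict(tin=(.39,.03,.05,.055),can=(.64,-.08,.08,.15)).items():
    for V in (W0,W):
        m=(np.hypot(V[...,0]-a[0],V[...,1]-a[1])<a[2])&(V[...,2]>a[3]);print(nm,V[m].mean(0))
m=(np.hypot(x-.4875,y+.3245)<.05)&(h>.033)&(h<.05);print('rib',cv2.minAreaRect(W[m][:,:2].astype(np.float32)*1000),np.median(h[m]))
E
```

```text
31.95 [0.41995293 0.33361018 0.33078029] [0.43594116 3.09812536 0.01808409]
punch 349 ((427.46722412109375, 328.2204284667969), 9.39231014251709) [426.78143 328.54193] 0.1392278770943644
scr 230 ((475.40576171875, 315.55279541015625), 8.209503173828125) [474.28302 315.82706] 0.12698839573038345
dr 201 ((523.1122436523438, 301.51434326171875), 7.9054155349731445) [522.08374 301.99426] 0.12429409009451059
block 4348 ((475.27520751953125, 315.42449951171875), (52.0485725402832, 169.7079620361328), 73.90873718261719)
tin [0.39156641 0.03067683 0.06211032]
tin [0.391613   0.03071621 0.06216103]
can [ 0.63659281 -0.0833962   0.16266558]
can [ 0.6367134  -0.08340786  0.16284676]
rib ((486.6057434082031, -324.1090087890625), (62.62403869628906, 18.282258987426758), 0.7986871004104614) 0.03935520208903698
```

```bash
python3 -c "
from cell import ctrl
print(ctrl.job_done())"
```

```text
the job is handed in; nothing more can be done
None
```

The job is done and handed in at about 32 s on the robot's clock; no verdict came back.

- **Cover:** I lifted it straight off the pins and laid it rib up, centred on the mat. A depth check after release showed it flat, with the rib within about 2 mm of the mat's centre. The final top view found it still there.
- **Punch:** I pressed it upright on the cross, with the tip about 0.5 mm from the cross's middle by camera. I pushed until it hit a hard stop at about 23 N net; the spring needs 16 N at full travel.
- **Return:** The punch is back in its own hole, at its original height and about 1 mm from where it stood. The view before I put it back showed its nose out.
- **Bystanders:** The scriber, drift, tin and can all measured within 0.5 mm of their first positions.

**Checks that failed or disagreed:**
- The trained network twice failed to locate the cross: once it found nothing, once it pointed somewhere wrong. I took the cross from the image instead, and checked its radius (about 36.9 mm measured against 36).
- The tool reached its hard stop about 2 mm lower than I had calculated. The punch showed no shift in the grip afterwards and seated at its original height, so I put this down to give in the grip or arm.
- I had used up the 12-picture limit, so the final wrist image was checked by depth measurement only, not by eye.

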